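# Refill the locked snack dispenser and hold it open with the key

### The arm

A 7-joint arm with a two-finger parallel gripper is mounted at the origin on a cart in front of the work surface, level with it; the furniture and walls round the work are solid. World frame = base frame: x ahead of the robot, y to its left, z up, the work surface at z = 0. Lengths are in m, angles in rad, forces in N, time in s.
With the tool pointing down it reaches from about 0.35 to 0.9 m from the base axis. Payload 19.9 kg.
Tool frame: the origin (TCP) lies at the very end of the fingers, on their centre line; the grasp point (between the pads) lies 19 mm behind it; z points along the fingers, y is the line along which they close (so a half turn about z gives the same grasp; the last joint's range is limited). The gripper opens to 94 mm and grips with 3 to 60 N. Pads are 16 mm wide; open, the fingers measure 119 mm over their backs; the gripper's body (75 mm by 177 mm) begins 78 mm behind the grasp point.
Start: joints at [1.284, 0.417, -0.01, 1.614, 0.005, 1.111, -0.053], TCP at [0.151, -0.606, 0.205] pointing down, gripper open.
Joint ranges: [-2.81, 2.81], [-0.39, 2.02], [-1.27, 1.25], [0.06, 2.57], [-1.19, 4.33], [0.19, 2], [-2.82, 2.82]. Speed limits (rad/s): [1.89, 1.89, 2.39, 2.39, 3.01, 3.01, 3.01].

### API

Orientations are given as a unit quaternion [x, y, z, w].
In Python, from plant import ctrl, read_camera, close_job gives the robot as it stands. The module is installed in compiled form; this text tells all that it offers.
- The arm moves only by the tool play_rows, never from a script. Its argument "targets" is a list of rows, each a list of 7 numbers: the turn, a rotation vector about the tool's x, y, z in degrees, then the shift along the tool's x, y, z in m, then the opening in per cent of the stroke, from 0 (shut) to 100 (fully open). In form: [[ax, ay, az, tx, ty, tz, hand], ...]. A call has 1 to 20 rows; each row is the pose to reach, as a shift and turn from the pose commanded when the call began, along the tool's axes at that moment; what a row does not reach only later rows make up. A row lasts 1/12 s, in which the tool goes at most 41.7 mm and 7.16 degrees, less where a joint would pass 70% of its speed; a pose out of reach is approached as far as the arm can. A call with a gripper value outside its range is refused whole. The fingers move at their own pace and stop on an object; the grip force is fixed at half the most. Time passes only in rows, so rows that repeat a pose let the fingers close. It gives the time, the measured TCP pose, the force, the opening and the grip force at its end, in the units of the state.
- ctrl.observe(): the state, without advancing time (a new reading comes with each control period).
- read_camera(name): name is "scene" or "top" or "wrist"; returns a dict with "color" (384x512x3 uint8, blue, green, red), "fov_y" (degrees; the focal length in pixels is half the picture's height over the tangent of half this angle, whatever the lens; pixels are square), "cx", "cy" (the principal point, pixels), "position" and "orientation" of the camera in the world. Camera axes: x right, y up, looking along -z (the intrinsics and any distortion apply to the point x, -y, -z); pixel columns grow to the right and rows downward; lengths in m; the calibration is good to about 2 mm. A picture is of the moment at which its call begins. There is no depth.
- close_job(): hands the job in; it is judged then, once.
The state is a dict: "clock": time; "qpos": joint angles; "joint_velocities": joint speeds; "joint_efforts": joint torques, N m; "tcp_pos": TCP position; "orientation": TCP orientation; "force": force on the tool from outside, world axes, zero at the start; "wrist_torque": the same for the moment, N m; "gripper_width": finger opening in m; "finger_force": force on a finger pad.
Only numpy, scipy, OpenCV 4.12 (cv2) and the standard library are available. Lean on these libraries where they do the work, as an engineer would, in place of code of your own. Each camera call takes 0.05 s, during which the arm holds its last target. There are 200 camera calls.

### The job

Pour all six nuts from the scoop into the open hopper of the snack dispenser without spilling any, and set the scoop back down upright on the worktop. Then take the blue key from its wooden rest, ease it past the sticky pins all the way into the dispenser's lock, turn it a quarter turn clockwise so that the red flap swings open and all the nuts run out into the tray, and finish while still holding the key turned against its spring (do not let go). Leave the mug, tumbler, salt shaker and timer where they stand.

Things in the scene. Friction and masses are not known exactly. Their poses are not given: they have to be found in the camera images.
- dispenser: White snack dispenser, fixed. Origin on its underside, x away from its tray, z up; yaw within 0.25. Spans x -132 (tray front) to +108 mm, y -78 to +122 mm, 95 mm tall, funnel lips to 125 mm. The +y half is the open hopper, inside x -28 to 76, y 0 to 90 mm, floor sloping down to a red flap at its front (x -36 mm); before the flap is the tray; the lock is on top of the -y half.
- hopper_mouth (a point): Centre of the hopper's open top, 95 mm above the worktop. The opening is 105 mm (dispenser x) by 90 mm (dispenser y), straight walls below, and above it white lips flare out at 45 degrees, 30 mm up and out, on all sides but the lock's (-y); axes parallel to the dispenser's.
- keyhole (a point): Centre of the key slot's mouth, 97 mm above the worktop, on a square brass plug (26 mm) in a steel ring (45 mm); axes parallel to the dispenser's. Slot straight down, 38 mm deep; at plug 0 it is 14.5 mm long along dispenser x, 7 mm wide along y. Sticky spring pins at both ends of the slot, 12 and 22 mm down: passing takes a push of 5 to 10 N, small wiggles help.
- plug (a joint): Turn of the lock plug about the vertical, rad: 0 as it rests, growing clockwise seen from above, stop at 1.5 (a quarter turn). A spring (0.025 N m at 0, rising to 0.06 N m at the stop) turns it back to 0 as soon as it is let go. It swings the red flap out and up by the same angle. The key has about 0.2 rad of play in the slot.
- scoop: Loose aluminium scoop, about 0.11 kg (varies), 106 mm long (x -56 to +50 mm) by 70 mm wide (y), walls 37 to 42 mm tall, handle top at 76 mm; open at the top and at the spout, which points to -x. Origin on its underside, z up. It holds the six nuts.
- scoop_grip (a point): Centre of the scoop's black handle bar, 10 mm to +x of the scoop's origin and 68 mm above its underside, right above the balance point. The bar runs along scoop x, 84 mm long, 14 mm wide (y), 16 mm tall; free space below it (32 mm over the nuts). It is joined to the scoop at the back only.
- scoop_spout (a point): Middle of the scoop's spout edge, 56 mm to -x of its origin, 18 mm above its underside. The bottom is flat, then ramps up at 20 degrees to this edge; tipping the spout down by 45 to 55 degrees lets all the nuts roll out over it.
- key: Key with blue plastic bow, 40 g, 68 mm tall, upright in its rest. Origin at its tip, z up along it, x along the blade's width. Blade 12 (x) by 5 mm (y), round tip, 34 mm long; then a round shoulder 20 mm across, 4 mm thick, which meets the plug when fully home; then the bow, 30 (x) by 10 (y) by 30 mm, z 38 to 68 mm. Fits either way round.
- key_tip (a point): Centre of the key's tip (the key's origin).
- key_bow (a point): Centre of the key's bow, 53 mm above the tip; grip it here across its 10 mm (key y).
- key_rest: Wooden block, fixed, 70 x 70 x 46 mm, origin at the centre of its underside; the key stands upright in a slot (14.5 x 7.5 mm, long side along x) in the middle of its top, with the key's shoulder on the block's top, and lifts straight out. Beware: wall cabinets hang over the back of the worktop from about x = 0.58 m on, undersides 0.42 m up right of y = -0.13 m, about 0.6 m up elsewhere.
- tray (a point): Centre of the floor of the dispenser's tray, 8 mm above the worktop, in front of the red flap. Inside 90 x 90 mm, walls 32 to 36 mm above its floor. When the flap is open the nuts roll down into it by themselves within about 1 s.
- nut0: Round brown nut, 20 mm across, 10 g, in the scoop at the start; origin at its centre. Smooth, rolls and slides easily.
- nut1: Round brown nut, 20 mm across, 10 g, in the scoop at the start; origin at its centre. Smooth, rolls and slides easily.
- nut2: Round brown nut, 20 mm across, 10 g, in the scoop at the start; origin at its centre. Smooth, rolls and slides easily.
- nut3: Round brown nut, 20 mm across, 10 g, in the scoop at the start; origin at its centre. Smooth, rolls and slides easily.
- nut4: Round brown nut, 20 mm across, 10 g, in the scoop at the start; origin at its centre. Smooth, rolls and slides easily.
- nut5: Round brown nut, 20 mm across, 10 g, in the scoop at the start; origin at its centre. Smooth, rolls and slides easily.
- mug_2: Two-tone teal and dark mug with a handle, 90 x 122 x 94 mm; loose bystander to be left alone (may not be pushed 40 mm or tipped over). Origin at the centre of its underside.
- tumbler: Clear glass tumbler, 81 mm across, 92 mm tall; loose bystander to be left alone (may not be pushed 40 mm or tipped over). Origin at the centre of its underside.
- salt_shaker: Glass salt shaker with a grey top, 44 mm across, 90 mm tall; loose bystander to be left alone (may not be pushed 40 mm or tipped over). Origin at the centre of its underside.
- timer: Teal and white wind-up kitchen timer, 64 mm across, 55 mm tall; loose bystander to be left alone (may not be pushed 40 mm or tipped over). Origin at the centre of its underside.
Not all that is in view belongs to the job. Leave any green look-alike of the scoop alone.

How it is judged:
By the outcome, as a careful person would: the job done as asked, in the order asked, and still so for the second after the job is handed in, while the arm keeps its last pose, push and grip.
It also fails if it takes over 72 s, if anything falls off the work surface, if the arm or the gripper's body presses on something with over 40 N, if the wrist force passes 120 N, or if a joint passes its speed limit or range.

## Working session

There is one attempt and no reset: what is moved stays moved. The work goes in short steps, Python scripts to look and compute and a tool call to move; the robot and the scene stay as the last step left them, time stands still between calls to the robot, and variables do not carry over. Pictures are saved under pics/ and viewed, at most 10 in all, crops included, and the job is handed in when it is done.

Besides the shell and the picture viewer there is one more tool, called after ">>>" as a command line: name --pt "numbers of a row" for each row, then --argument value for the rest. play_rows: Moves the arm, as the interface text tells. Its arguments: {"type":"object","properties":{"targets":{"type":"array"}},"required":["targets"]}

```bash
mkdir -p pics; cat > h.py <<'E'
import numpy as np, cv2
from scipy.spatial.transform import Rotation as R
from plant import ctrl, read_camera, close_job
def cam(n,save=None):
    c=read_camera(n)
    if save: cv2.imwrite('pics/'+save,c['color'])
    return c
def proj(c,P):
    P=np.atleast_2d(P); f=192/np.tan(np.radians(c['fov_y'])/2)
    q=R.from_quat(c['orientation']).inv().apply(P-np.array(c['position']))
    return np.c_[c['cx']+f*q[:,0]/-q[:,2], c['cy']-f*q[:,1]/-q[:,2]]
def back(c,uv,z):
    uv=np.atleast_2d(uv).astype(float); f=192/np.tan(np.radians(c['fov_y'])/2)
    d=R.from_quat(c['orientation']).apply(np.c_[(uv[:,0]-c['cx'])/f,-(uv[:,1]-c['cy'])/f,-np.ones(len(uv))])
    p=np.array(c['position']); return p+d*((z-p[2])/d[:,2])[:,None]
E
python3 - <<'E'
from h import *
for n in('top','scene'):
    c=cam(n,n+'0.png'); print(n,{k:v for k,v in c.items() if k!='color'})
print(ctrl.observe())
a=[cv2.imread(f'pics/{n}0.png') for n in('top','scene')]
cv2.imwrite('pics/t.png',cv2.resize(a[0],(800,600),interpolation=cv2.INTER_CUBIC))
cv2.imwrite('pics/s.png',cv2.resize(a[1],(800,600),interpolation=cv2.INTER_CUBIC))
E
```

```text
top {'fov_y': 44.44893705231123, 'cx': 254.9093322562415, 'cy': 195.31778363411223, 'position': array([0.02246671, 0.3035612 , 1.55011307]), 'orientation': array([-0.09521562,  0.15490549,  0.8292514 , -0.52846986])}
scene {'fov_y': 49.80128943781582, 'cx': 256.784550397025, 'cy': 185.7386250767775, 'position': array([-0.2256855 ,  0.52343565,  0.97340862]), 'orientation': array([-0.1813643 ,  0.33945136,  0.80794994, -0.4462025 ])}
{'clock': 0.1, 'qpos': array([ 1.28452249,  0.41791529, -0.01029511,  1.61409965,  0.00464562,
        1.11068424, -0.05301233]), 'joint_velocities': array([ 0.00033893, -0.00072122,  0.00013859, -0.00137407, -0.00064595,
        0.00049128, -0.00100991]), 'joint_efforts': array([ 4.04611001e-04, -8.52579761e+01,  6.39411137e-01, -4.26699042e+01,
       -4.90069098e-02,  1.63573818e-02,  2.97129088e-05]), 'tcp_pos': array([ 0.15138118, -0.60604918,  0.20489325]), 'orientation': array([ 9.92522104e-01,  1.22063838e-01, -8.55707320e-05, -5.34532179e-04]), 'force': array([ 0.29705502, -0.37356974,  0.5846545 ]), 'wrist_torque': array([-0.01181758, -0.0247781 ,  0.02819545]), 'finger_force': 0.0, 'gripper_width': 0.09376111644912152}
```

View pics/t.png

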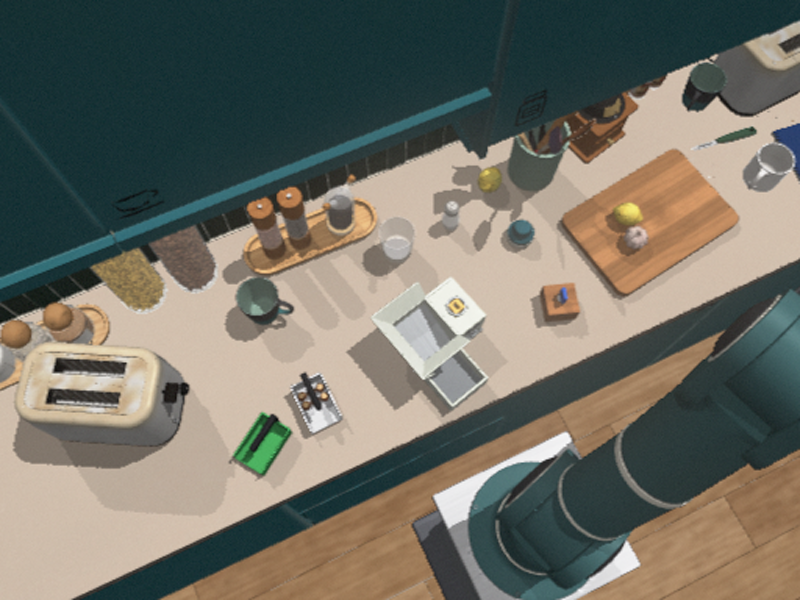

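View pics/s.png

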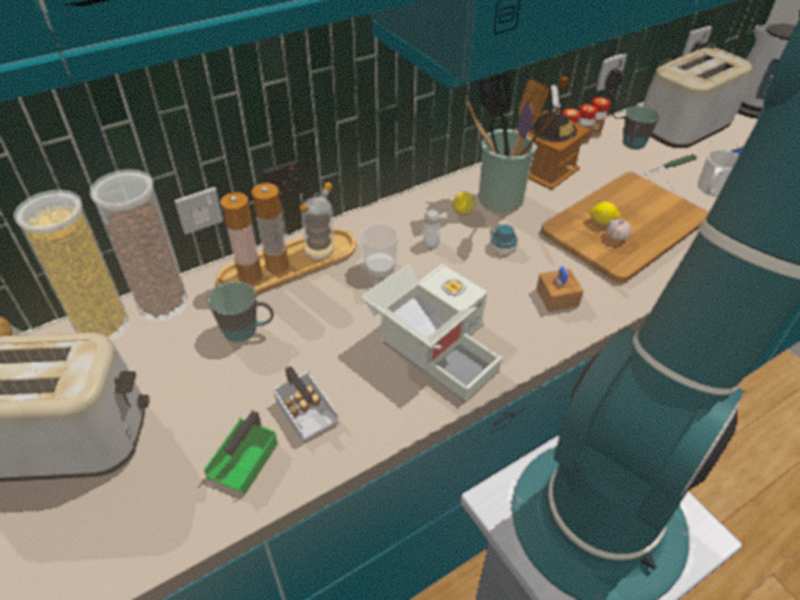

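The top view shows the scoop at (316,402), the green look-alike at (262,443), the dispenser at (430,340) with its lock at (457,306), and the key at (564,296), all in 800x600 pixels. Next I'll take enlarged crops in both views.

```bash
python3 - <<'E'
from h import *
t=cv2.imread('pics/top0.png');s=cv2.imread('pics/scene0.png')
def cr(im,x,y,w,h,k):
    o=cv2.resize(im[y:y+h,x:x+w],None,fx=k,fy=k,interpolation=cv2.INTER_CUBIC)
    for i in range(0,w,10): cv2.putText(o,str(x+i),(i*k,8),0,.3,(0,0,255),1);cv2.line(o,(i*k,8),(i*k,12),(0,0,255),1)
    for i in range(10,h,10): cv2.putText(o,str(y+i),(0,i*k+3),0,.3,(0,0,255),1);cv2.line(o,(22,i*k),(26,i*k),(0,0,255),1)
    return o
# top: dispenser 235..315,175..265 ; scoop 180..225, 230..280; key 340..375,175..210
A=cr(t,233,173,84,90,5); B=cr(t,180,232,45,50,6); C=cr(t,340,175,36,36,6)
o=np.zeros((600,800,3),np.uint8)
o[:450,:420]=A; o[:300,430:700]=B; o[310:526,430:646]=C
cv2.imwrite('pics/c1.png',o)
A=cr(s,228,165,96,92,5); B=cr(s,170,230,50,55,6); C=cr(s,338,165,40,36,6)
o=np.zeros((600,800,3),np.uint8)
o[:460,:480]=A; o[:330,490:790]=B; o[340:556,490:730]=C
cv2.imwrite('pics/c2.png',o)
E
```

```text
(no output)
```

View pics/c1.png

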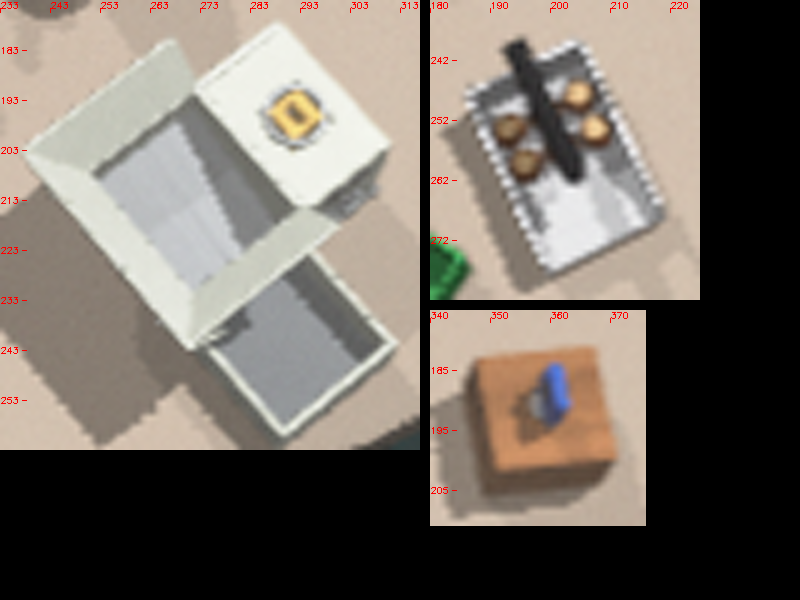

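View pics/c2.png

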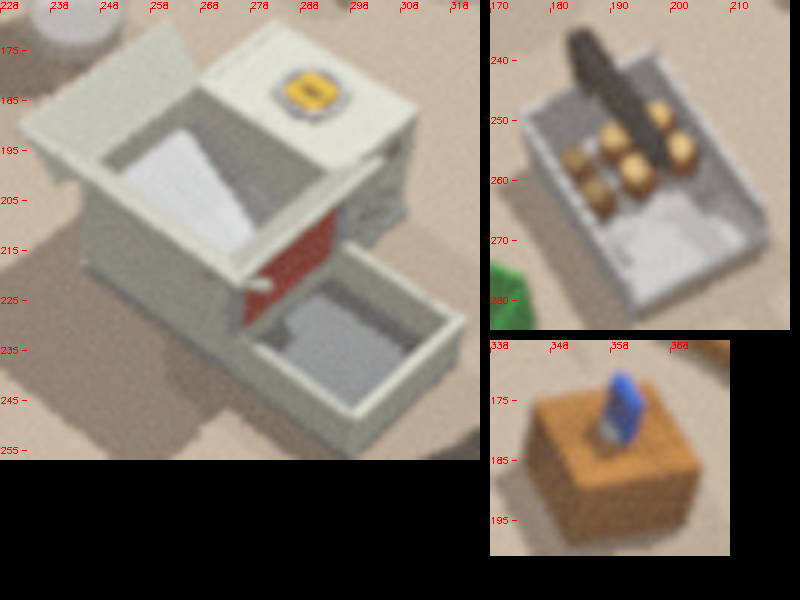

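The crops give me corner pixels for the dispenser (lips, tray, lock plug), the scoop (handle ends, rim corners) and the block. I'll back-project and fit these next.

```bash
cat > fit.py <<'E'
from h import *
from scipy.optimize import least_squares
import pickle
T=cam('top');S=cam('scene')
np.set_printoptions(precision=4,suppress=True)
def tri(t,s):
    def r(P): return np.r_[(proj(T,P)-t)[0],(proj(S,P)-s)[0]]
    o=least_squares(r,[.5,0,.05]); return o.x,np.abs(o.fun).max()
A=lambda *p:[233+p[0]/5,173+p[1]/5]; As=lambda *p:[228+p[0]/5,165+p[1]/5]
B=lambda *p:[180+(p[0]-430)/6,232+p[1]/6]; Bs=lambda *p:[170+(p[0]-490)/6,230+p[1]/6]
C=lambda *p:[340+(p[0]-430)/6,175+(p[1]-310)/6]; Cs=lambda *p:[338+(p[0]-490)/6,165+(p[1]-340)/6]
L=[('lipBL',A(25,153),As(20,125)),('lipBR',A(172,40),As(170,25)),('lipFL',A(190,348),As(240,283)),('trayL',A(285,437),As(352,413)),('trayR',A(397,343),As(464,322)),('lockB',A(277,24),As(275,22)),('lockF',A(389,147),As(417,108)),('plug',A(295,116),As(312,92)),
('hUp',B(516,45),Bs(580,35)),('hLo',B(573,175),Bs(663,160)),('spR',B(662,215),Bs(767,235)),('spL',B(552,272),Bs(637,312)),('bkL',B(470,98),Bs(525,125)),('bkR',B(580,45),Bs(655,52)),
('k1',C(475,360),Cs(533,403)),('k2',C(597,348),Cs(650,382)),('k3',C(615,457),Cs(700,465)),('k4',C(497,470),Cs(582,488)),('bow',C(556,393),Cs(621,409))]
D={}
for n,t,s in L:
    p,e=tri(t,s); D[n]=(t,s,p); print(n,p,'res px %.2f'%e)
def fit(pts,z0=0):
    def r(q):
        c,s=np.cos(q[2]),np.sin(q[2]);o=[]
        for n,m in pts.items():
            x,y,z=np.array(m)/1000; P=[q[0]+c*x-s*y,q[1]+s*x+c*y,z]
            o+=list((proj(T,P)-D[n][0])[0])+list((proj(S,P)-D[n][1])[0])
        return np.array(o)
    o=least_squares(r,[.5,.1,0],loss='soft_l1'); return o.x,r(o.x).reshape(-1,4)
print('disp',*fit(dict(lipBL=(108,122,125),lipFL=(-60,122,125),trayL=(-132,94,42),trayR=(-132,-4,42))))
print('scoop',*fit(dict(hUp=(52,0,76),hLo=(-32,0,76),bkL=(50,35,42),bkR=(50,-35,42))))
for i in(0,1):
  pass
print('rest',*fit(dict(k1=(35,35,46),k2=(35,-35,46),k3=(-35,-35,46),k4=(-35,35,46))))
for c,i,n in((T,0,'top'),(S,1,'scene')):
    print(n,'plug',back(c,D['plug'][i],.097),'rest',back(c,np.mean([D[k][i] for k in('k1','k2','k3','k4')],0),.046),'bow',back(c,D['bow'][i],.065))
E
python3 fit.py
```

```text
lipBL [0.5093 0.129  0.1313] res px 0.60
lipBR [0.5422 0.0067 0.1241] res px 0.13
lipFL [0.3487 0.0873 0.1269] res px 0.22
trayL [0.2879 0.048  0.0526] res px 1.03
trayR [ 0.3141 -0.0517  0.0397] res px 0.38
lockB [ 0.5331 -0.0672  0.098 ] res px 0.35
lockF [ 0.4226 -0.0937  0.1013] res px 0.46
plug [ 0.4677 -0.0481  0.1008] res px 0.24
hUp [0.4755 0.3007 0.0727] res px 0.33
hLo [0.3972 0.2993 0.0676] res px 0.08
spR [0.3695 0.2647 0.0168] res px 0.32
spL [0.3669 0.3318 0.013 ] res px 0.37
bkL [0.4699 0.3355 0.0354] res px 0.47
bkR [0.469  0.2686 0.0455] res px 0.30
k1 [ 0.4457 -0.257   0.0474] res px 0.18
k2 [ 0.4235 -0.3238  0.0476] res px 0.54
k3 [ 0.3597 -0.2987  0.0503] res px 0.40
k4 [ 0.3811 -0.2347  0.0487] res px 0.28
bow [ 0.4054 -0.2824  0.0624] res px 0.60
disp [ 0.4392 -0.0162  0.2453] [[-0.9889 -0.8344 -0.057   0.4393]
 [-0.6907 -0.6197 -0.4744 -0.14  ]
 [ 0.0746 -0.3135  1.9713  1.534 ]
 [ 0.1171  0.1796  1.0101 -0.0538]]
scoop [0.4211 0.301  0.0198] [[-0.5325  0.5129  0.0957  0.0501]
 [ 0.5224  1.7966  0.7049  0.4204]
 [-1.1927 -0.4932 -0.4656 -1.3101]
 [-0.0804 -0.6998  0.4234 -0.1417]]
rest [ 0.4035 -0.28   -0.3323] [[-0.2495 -0.6239 -0.0587 -0.2241]
 [-0.712  -0.5275  0.251   0.0672]
 [ 0.1631  0.0911  0.9439  0.7858]
 [-0.3416 -0.1074  0.1527  0.4128]]
top plug [[ 0.4684 -0.0496  0.097 ]] rest [[ 0.4019 -0.2802  0.046 ]] bow [[ 0.4031 -0.2828  0.065 ]]
scene plug [[ 0.4713 -0.0501  0.097 ]] rest [[ 0.4044 -0.2796  0.046 ]] bow [[ 0.4049 -0.2787  0.065 ]]
```

```bash
cat > go.py <<'E'
# usage: row(pos, yaw, tilt) -> rotvec deg + shift in current tool axes
from h import *
np.set_printoptions(precision=4,suppress=True)
def ori(yaw,tilt=0): # yaw rad of tool x, tilt deg about tool y
    return R.from_euler('z',yaw)*R.from_euler('x',180,degrees=True)*R.from_euler('y',tilt,degrees=True)
def row(pos,yaw,tilt=0,frm=None):
    if frm is None: o=ctrl.observe(); frm=(np.array(o['tcp_pos']),R.from_quat(o['orientation']))
    p,r=frm
    return np.r_[np.degrees((r.inv()*ori(yaw,tilt)).as_rotvec()), r.inv().apply(np.array(pos)-p)]
E
python3 - <<'E'
from go import *
print(row([.40,-.10,.26],.245), row([.473,.039,.2],.245,0),row([.473,.039,.2],.245,55))
E
```

```text
[-0.0448  0.0044 -0.0129  0.3638 -0.4309 -0.0546] [-0.0448  0.0044 -0.0129  0.4684 -0.548   0.0054] [-0.0351 55.0044 -0.0334  0.4684 -0.548   0.0054]
```

>>> play_rows --pt "0 0 0 0.364 -0.431 -0.055 100" --pt "0 0 0 0.364 -0.431 -0.055 100" --pt "0 0 0 0.364 -0.431 -0.055 100" --pt "0 0 0 0.364 -0.431 -0.055 100" --pt "0 0 0 0.364 -0.431 -0.055 100" --pt "0 0 0 0.364 -0.431 -0.055 100" --pt "0 0 0 0.364 -0.431 -0.055 100" --pt "0 0 0 0.364 -0.431 -0.055 100" --pt "0 0 0 0.364 -0.431 -0.055 100" --pt "0 0 0 0.364 -0.431 -0.055 100" --pt "0 0 0 0.364 -0.431 -0.055 100" --pt "0 0 0 0.364 -0.431 -0.055 100" --pt "0 0 0 0.364 -0.431 -0.055 100" --pt "0 0 0 0.364 -0.431 -0.055 100" --pt "0 0 0 0.364 -0.431 -0.055 100" --pt "0 0 0 0.364 -0.431 -0.055 100" --pt "0 0 0 0.364 -0.431 -0.055 100"

```text
clock: 1.62
tcp_pos: [0.3998, -0.1005, 0.2603]
orientation: [0.993, 0.122, -0.0, -0.0]
force: [0.8, -0.3, 0.1]
gripper_width: 0.094
finger_force: 0.0
```

```bash
python3 - <<'E'
from go import *
c=cam('wrist','w0.png'); print({k:v for k,v in c.items() if k!='color'}); print(ctrl.observe()['qpos'])
for P in([.4516,.0333,.095],[.47,-.05,.097],[.404,-.28,.08]): print(proj(c,P))
print(row([.473,.039,.22],.245,0),row([.473,.039,.2],.245,55))
E
```

```text
{'fov_y': 61.664395081846514, 'cx': 258.21009584999274, 'cy': 192.76978084931994, 'position': array([ 0.4662, -0.0847,  0.4394]), 'orientation': array([-0.0956,  0.0747, -0.6109,  0.7823])}
[ 0.6744 -0.0182 -0.4916  2.0196 -0.0094  1.1385 -1.1404]
[[143.3689  98.5009]]
[[226.1727 100.7917]]
[[407.8687 208.196 ]]
[-0.0081  0.0239 -0.0849  0.1048 -0.118   0.0402] [ 0.0333 55.0239 -0.0822  0.1048 -0.118   0.0602]
```

View pics/w0.png

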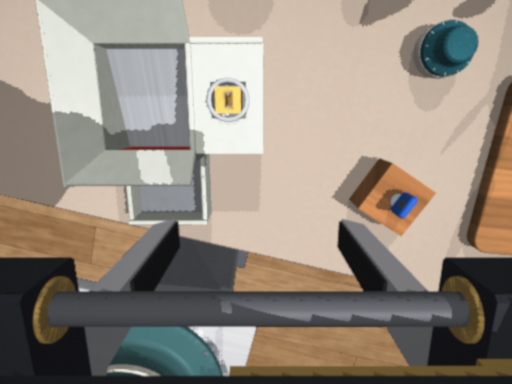

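The wrist view shows the plug at (228.5,99.5), with the dispenser edges parallel to the image axes (yaw about 0.245), and the key bow at (403,205). All of this agrees with the fit. Before grasping anything I'll test the pour tilt in the air.

>>> play_rows --pt "0 5 0 0.03 -0.03 0.0 60" --pt "0 10 0 0.06 -0.06 0.0 50" --pt "0 15 0 0.08 -0.09 0.0 50" --pt "0 20 0 0.105 -0.118 0.01 50" --pt "0 27 0 0.105 -0.118 0.02 50" --pt "0 34 0 0.105 -0.118 0.03 50" --pt "0 41 0 0.105 -0.118 0.04 50" --pt "0 48 0 0.105 -0.118 0.05 50" --pt "0 55 0 0.105 -0.118 0.06 50" --pt "0 55 0 0.105 -0.118 0.06 50" --pt "0 55 0 0.105 -0.118 0.06 50" --pt "0 55 0 0.105 -0.118 0.06 50"

```text
clock: 2.67
tcp_pos: [0.4548, 0.026, 0.2457]
orientation: [0.906, 0.12, 0.401, -0.06]
force: [-0.1, 0.2, 1.6]
gripper_width: 0.0469
finger_force: 0.0
```

```bash
python3 - <<'E'
from go import *
c=cam('wrist','w1.png')
o=ctrl.observe(); print(o['qpos'],(ori(.245,55).inv()*R.from_quat(o['orientation'])).as_rotvec(degrees=True))
print(row([.473,.039,.25],.02,0)); print(row([.431,.301,.2],.02,0))
E
```

```text
[-0.1609 -0.3093  0.1858  2.5594 -1.1639  0.1967 -0.1898] [ 1.5228 -6.9813 -0.1662]
[ -6.7087 -47.6741  13.0015   0.0176  -0.0088   0.0142]
[ -6.7087 -47.6741  13.0015  -0.0031  -0.2718   0.0716]
```

```bash
cat > kin.py <<'E'
from go import *
from scipy.optimize import least_squares
LIM=np.array([[-2.81,2.81],[-.39,2.02],[-1.27,1.25],[.06,2.57],[-1.19,4.33],[.19,2],[-2.82,2.82]])
def fk(q,L):
    # L: per-link offsets (x,y,z after each joint)
    r=R.identity();p=np.array([0,0,L[0]])
    off=[(0,0,0),(0,0,0),(L[4],L[8],L[1]),(0,0,0),(L[5],L[9],L[2]),(0,0,0),(0,0,0)]
    off[3]=(L[6],0,0)
    off[5]=(L[7],0,0)
    for i,a in enumerate('zyzyzyz'):
        r=r*R.from_euler(a,q[i]); 
        if i==2: p=p+r.apply([L[4],L[8],L[1]])
        if i==3: p=p+r.apply([L[6],0,0])
        if i==4: p=p+r.apply([L[5],L[9],L[2]])
        if i==5: p=p+r.apply([L[7],0,0])
    return p+r.apply([0,0,L[3]]),r
E
python3 - <<'E'
from kin import *
o=ctrl.observe()
Q=[[1.28452249,0.41791529,-0.01029511,1.61409965,0.00464562,1.11068424,-0.05301233],[0.6744,-0.0182,-0.4916,2.0196,-0.0094,1.1385,-1.1404],o['qpos']]
X=[[.15138,-.60605,.20489],[.3998,-.1005,.2603],o['tcp_pos']]
O=[[.992522,.122064,-8.6e-5,-5.3e-4],[.993,.122,0,0],o['orientation']]
import itertools
# orientation check with sign/offset search
def rot(q,sg,b): 
    r=R.identity()
    for i,a in enumerate('zyzyzyz'): r=r*R.from_euler(a,sg[i]*q[i])
    return r
best=[]
for sg in itertools.product([1,-1],repeat=7):
    M=[rot(q,sg,0) for q in Q]
    # find constant left A,right B: O_i = A M_i B
    def f(v): 
        A=R.from_rotvec(v[:3]);B=R.from_rotvec(v[3:])
        return np.concatenate([(R.from_quat(O[i]).inv()*A*M[i]*B).as_rotvec() for i in range(3)])
    for A0 in(0,np.pi/2,-np.pi/2,3.1):
        for B0 in (0,1.57,-1.57,3.1):
            s=least_squares(f,[0,0,A0,0,0,B0],max_nfev=40); best.append((s.cost,sg,s.x))
best.sort(key=lambda t:t[0])
for b in best[:6]: print(b)
E
```

```text
(np.float64(1.0119837894411495e-07), (-1, -1, -1, -1, -1, -1, -1), array([ 0.979 ,  0.2717,  2.9603, -1.4478, -1.3739,  4.1387]))
(np.float64(1.0119837894999569e-07), (-1, -1, -1, -1, -1, -1, -1), array([ 0.979 ,  0.2717,  2.9603,  0.532 ,  0.5049, -1.5208]))
(np.float64(1.0119837898092397e-07), (1, -1, 1, -1, 1, -1, 1), array([-3.1477,  0.0196,  1.041 ,  1.8585, -1.834 ,  0.6502]))
(np.float64(1.0119837900710218e-07), (1, 1, 1, 1, 1, 1, 1), array([-0.0156, -2.4948,  0.2289, -1.8224, -1.8469, -0.6131]))
(np.float64(1.0119837903816887e-07), (-1, 1, -1, 1, -1, 1, -1), array([-0.1768,  0.6371, -0.012 , -0.5031,  0.5301,  1.4954]))
(np.float64(1.0119837907494373e-07), (-1, -1, -1, -1, -1, -1, -1), array([ 0.979 ,  0.2717,  2.9603,  0.532 ,  0.5048, -1.5208]))
```

```bash
cat > kfit.py <<'E'
from kin import *
import itertools,json
o=ctrl.observe()
Q=np.array([[1.28452249,0.41791529,-0.01029511,1.61409965,0.00464562,1.11068424,-0.05301233],[0.6744,-0.0182,-0.4916,2.0196,-0.0094,1.1385,-1.1404],[-0.1609,-0.3093,0.1858,2.5594,-1.1639,0.1967,-0.1898]])
X=np.array([[.15138,-.60605,.20489],[.3998,-.1005,.2603],[.4548,.026,.2457]])
O=[R.from_quat(q) for q in([.992522,.122064,-8.6e-5,-5.3e-4],[.993,.122,0,0],[.906,.12,.401,-.06])]
res=[]
for sg in itertools.product([1,-1],repeat=3):
  s=np.array([-1,1,sg[0],1,sg[1],1,sg[2]])
  for B0 in(0,1.57,3.14,-1.57):
    def f(v,w=1):
        e=[]
        for q,x,r in zip(Q,X,O):
            p,rr=fk(s*q+np.array([v[11],v[12],0,v[13],v[14],v[15],v[10]]),v[:10]); e+=list(p-x)+list(.3*(r.inv()*rr).as_rotvec())
        return np.r_[e,1e-3*np.r_[v[4:10],v[11:16]]]
    v=least_squares(f,np.r_[.3,.4,.4,.3,np.zeros(6),B0,np.zeros(5)]); res.append((v.cost,s.tolist(),v.x.tolist()))
res.sort()
for r in res[:4]: print(r[0],r[1],np.round(r[2],3))
json.dump(res[0],open('k.json','w'))
E
python3 kfit.py
```

```text
2.383512762174646e-07 [-1, 1, -1, 1, -1, 1, -1] [ 0.078  0.506  0.368  0.302 -0.     0.033 -0.18  -0.023 -0.015 -0.016
  1.572  0.002  0.003 -0.    -0.001 -0.002]
2.3835127625301394e-07 [-1, 1, -1, 1, -1, 1, -1] [ 0.078  0.506  0.368  0.302 -0.     0.033 -0.18  -0.023 -0.015 -0.016
  1.572  0.002  0.003 -0.    -0.001 -0.002]
2.3835127661776703e-07 [-1, 1, -1, 1, -1, 1, -1] [ 0.078  0.506  0.368  0.302 -0.     0.033 -0.18  -0.023 -0.015 -0.016
  1.572  0.002  0.003 -0.    -0.001 -0.002]
2.3835127946986082e-07 [-1, 1, -1, 1, -1, 1, -1] [ 0.078  0.506  0.368  0.302 -0.     0.033 -0.18  -0.023 -0.015 -0.016
  1.572  0.002  0.003 -0.    -0.001 -0.002]
```

```bash
cat > ik.py <<'E'
from kin import *
import json
_,sg,v=json.load(open('k.json')); sg=np.array(sg);v=np.array(v)
OFF=np.array([v[11],v[12],0,v[13],v[14],v[15],v[10]])
def FK(q): return fk(sg*q+OFF,v[:10])
def IK(p,r,q0):
    def f(q):
        x,rr=FK(q); return np.r_[10*(x-p),3*(rr.inv()*r).as_rotvec(),.003*(q-q0)]
    s=least_squares(f,np.clip(q0,LIM[:,0]+.03,LIM[:,1]-.03),bounds=(LIM[:,0]+.02,LIM[:,1]-.02),max_nfev=60)
    x,rr=FK(s.x); return s.x,np.linalg.norm(x-p)*1e3,np.degrees((rr.inv()*r).magnitude())
E
python3 - <<'E'
from ik import *
M=np.array([.4516,.0333]);d=.245
q=np.array([-.7,.2,0,1.9,0,1.05,0.])
for flip in(0,np.pi):
  g=IK(np.array([.431,.301,.049]),ori(.02+flip),np.array([-.6,.3,0,1.8,0,1.05,0. if not flip else 1.5]))
  print('grasp flip',flip,*g)
  for n,a in(('spout-x',0),('spout-y',np.pi/2),('spout+y',-np.pi/2),('spout+x',np.pi),('spout+x',-np.pi)):
    best=None
    yaw=d+a; e=np.array([np.cos(yaw),np.sin(yaw)])   # scoop +x dir
    q=g[0]; out=[]
    for th in(0,0,20,40,55):
        t=np.radians(th); dx=.066*np.cos(t)-.031*np.sin(t); dz=.066*np.sin(t)+.031*np.cos(t)
        z=.16 if th<30 else .135
        P=np.r_[M+e*(dx+.01),z+dz]
        # intermediates: rotate grip yaw from flip; tilt sign flips with half turn
        r=ori(yaw+flip,th if not flip else -th)
        q,ep,er=IK(P,r,q); out.append((round(ep),round(er)))
    print(n,out,q)
E
```

```text
grasp flip 0 [-1.1866  0.4194  0.726   2.1506 -0.4298  0.716  -1.7246] 0.0005267085841118071 0.0001906779229293783
spout-x [(0, 0), (0, 0), (0, 0), (0, 0), (29, 9)] [-0.1239 -0.2639  0.1455  2.5432 -1.17    0.21   -0.1955]
spout-y [(0, 0), (0, 0), (0, 0), (0, 0), (0, 0)] [-0.1284  0.3802  0.6455  2.0386 -0.819   1.6639  1.1276]
spout+y [(0, 0), (0, 0), (17, 4), (50, 15), (69, 23)] [-1.1621  0.6391  1.23    1.9266  0.1459  1.0023 -2.8   ]
spout+x [(158, 29), (158, 29), (142, 45), (92, 50), (76, 48)] [-0.5375  1.0763  1.23    1.5005 -0.0108  1.98   -2.8   ]
spout+x [(158, 29), (158, 29), (142, 45), (92, 50), (76, 48)] [-0.5375  1.0763  1.23    1.5005 -0.0108  1.98   -2.8   ]
grasp flip 3.141592653589793 [-0.7774  0.3326  0.1466  2.1648 -0.0811  0.6488  1.0152] 0.00020829802491395552 7.941883634607575e-05
spout-x [(0, 0), (0, 0), (0, 0), (0, 0), (31, 10)] [-0.0572 -0.2638  0.0633  2.5314 -1.0703  0.21    2.8   ]
spout-y [(3, 1), (3, 1), (34, 9), (56, 19), (68, 25)] [ 0.8339  0.6942 -1.25    1.7481 -0.1382  1.2739  2.8   ]
spout+y [(0, 0), (0, 0), (0, 0), (0, 0), (0, 0)] [-1.014   0.1947  0.4145  2.2946  0.8574  1.2503 -0.885 ]
spout+x [(0, 0), (0, 0), (0, 0), (0, 0), (0, 0)] [-0.3038  0.5939  0.22    1.6296  0.0291  1.8788 -1.3895]
spout+x [(0, 0), (0, 0), (0, 0), (0, 0), (0, 0)] [-0.3038  0.5939  0.22    1.6296  0.0291  1.8788 -1.3895]
```

```bash
python3 - <<'E'
from go import *
print(row([.431,.301,.22],.245,0))
E
```

```text
[ -1.3113 -48.0154   0.8755   0.0117  -0.2721   0.0582]
```

>>> play_rows --pt "-0.2 -7 0.1 0.002 -0.03 0.007 50" --pt "-0.4 -14 0.3 0.004 -0.07 0.015 50" --pt "-0.6 -21 0.4 0.006 -0.11 0.025 50" --pt "-0.8 -28 0.5 0.008 -0.15 0.035 50" --pt "-1 -35 0.6 0.01 -0.19 0.045 50" --pt "-1.2 -42 0.8 0.012 -0.23 0.055 50" --pt "-1.3 -48 0.9 0.012 -0.272 0.058 50" --pt "-1.3 -48 0.9 0.012 -0.272 0.058 50" --pt "-1.3 -48 0.9 0.012 -0.272 0.058 50" --pt "-1.3 -48 0.9 0.012 -0.272 0.058 50" --pt "-1.3 -48 0.9 0.012 -0.272 0.058 50"

```text
clock: 3.63
tcp_pos: [0.4318, 0.233, 0.2203]
orientation: [0.984, 0.14, 0.11, -0.033]
force: [-0.9, -1.0, 0.4]
gripper_width: 0.047
finger_force: 0.0
```

>>> play_rows --pt "0 0 -7 0 0 0 50" --pt "0 0 -14 0 0 0 50" --pt "0 0 -21 0 0 0 50" --pt "0 0 -28 0 0 0 50" --pt "0 0 -35 0 0 0 50" --pt "0 0 -42 0 0 0 50" --pt "0 0 -49 0 0 0 50" --pt "0 0 -56 0 0 0 50" --pt "0 0 -63 0 0 0 50" --pt "0 0 -70 0 0 0 50" --pt "0 0 -77 0 0 0 50" --pt "0 0 -84 0 0 0 50" --pt "0 0 -91 0 0 0 50" --pt "0 0 -98 0 0 0 50" --pt "0 0 -105 0 0 0 50" --pt "0 0 -112 0 0 0 50" --pt "0 0 -119 0 0 0 50" --pt "0 0 -126 0 0 0 50" --pt "0 0 -133 0 0 0 50" --pt "0 0 -140 0 0 0 50"

```text
clock: 5.3
tcp_pos: [0.4312, 0.2334, 0.2197]
orientation: [0.201, 0.973, 0.07, 0.092]
force: [-0.7, 0.2, 0.0]
gripper_width: 0.0466
finger_force: 0.0
```

```bash
python3 - <<'E'
from go import *
o=ctrl.observe();print(o['tcp_pos'],o['qpos'])
print(row([.431,.301,.18],.02+np.pi))
E
```

```text
[0.4312 0.2334 0.2197] [ 0.6159  0.1373 -1.2562  2.0684  0.2359  0.8149  0.3971]
[  7.9381  10.6867 -24.384    0.0334   0.0546   0.0452]
```

>>> play_rows --pt "3 4 -7 0.01 0.015 0.01 50" --pt "5 7 -14 0.02 0.03 0.02 50" --pt "8 10.7 -24.4 0.0334 0.0546 0.0452 50" --pt "8 10.7 -24.4 0.0334 0.0546 0.0452 50" --pt "8 10.7 -24.4 0.0334 0.0546 0.0452 50" --pt "8 10.7 -24.4 0.0334 0.0546 0.0452 50" --pt "8 10.7 -24.4 0.0334 0.0546 0.0452 50" --pt "8 10.7 -24.4 0.0334 0.0546 0.0452 50"

```text
clock: 5.97
tcp_pos: [0.4311, 0.3014, 0.1804]
orientation: [-0.007, 1.0, 0.0, 0.0]
force: [0.0, 0.7, 0.5]
gripper_width: 0.0469
finger_force: 0.0
```

```bash
python3 - <<'E'
from ik import *
o=ctrl.observe();q=np.array(o['qpos']);print(o['tcp_pos'],q)
p,r=FK(q);print(p,(r.inv()*R.from_quat(o['orientation'])).magnitude())
print(row([.431,.301,.18],.02+np.pi))
c=cam('wrist','w2.png')
E
```

```text
[0.4311 0.3014 0.1804] [ 0.2263  0.5086 -1.1513  1.8596  0.5176  1.1157  0.467 ]
[0.5235 0.2582 0.1598] 0.0026676927769611635
[ 0.0408  0.0105 -0.3736  0.0001 -0.0004  0.0004]
```

View pics/w2.png

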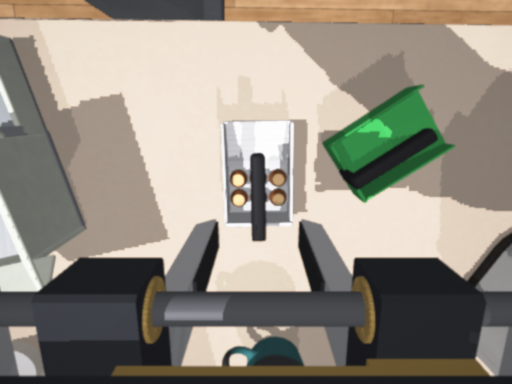

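The wrist view has the bar from (258,153) to (259,240) and nuts around it, all well aligned. I'll measure the bar and refit the kinematics.

```bash
sed -i "s/^Q=np.array(\[\[/Q=np.array([[0.6159,0.1373,-1.2562,2.0684,0.2359,0.8149,0.3971],[0.2263,0.5086,-1.1513,1.8596,0.5176,1.1157,0.467],[/; s/^X=np.array(\[\[/X=np.array([[.4312,.2334,.2197],[.4311,.3014,.1804],[/; s/for q in(\[/for q in([.201,.973,.07,.092],[-.007,1,0,0],[/" kfit.py; python3 kfit.py
python3 - <<'E'
from ik import *
c=cam('wrist'); print(back(c,[[258,154],[258.5,239]],.076), proj(c,[.431,.301,.076]))
q=np.array(ctrl.observe()['qpos']); M=np.array([.4516,.0333]);d=.245
for n,a in(('spout-x',0),('spout+y',-np.pi/2),('spout+x',-np.pi),('diag',-np.pi/4)):
    yaw=d+a; e=np.array([np.cos(yaw),np.sin(yaw)]); out=[];qq=q
    for th in(0,20,40,55):
        t=np.radians(th); dx=.066*np.cos(t)-.031*np.sin(t); dz=.066*np.sin(t)+.031*np.cos(t)
        P=np.r_[M+e*(dx+.01),(.16 if th<30 else .135)+dz]
        qq,ep,er=IK(P,ori(yaw+np.pi,-th),qq); out.append((round(ep),round(er)))
    print(n,out,qq)
E
```

```text
5.037024757731665e-05 [-1, 1, -1, 1, -1, 1, -1] [ 0.309  0.518  0.493  0.344 -0.011 -0.015  0.033  0.015 -0.03   0.014
  1.553 -0.019  0.011 -0.013 -0.005  0.008]
5.037024757737595e-05 [-1, 1, -1, 1, -1, 1, -1] [ 0.309  0.518  0.493  0.344 -0.011 -0.015  0.033  0.015 -0.03   0.014
  1.553 -0.019  0.011 -0.013 -0.005  0.008]
5.0370247577501015e-05 [-1, 1, -1, 1, -1, 1, -1] [ 0.309  0.518  0.493  0.344 -0.011 -0.015  0.033  0.015 -0.03   0.014
  1.553 -0.019  0.011 -0.013 -0.005  0.008]
5.037024757794321e-05 [-1, 1, -1, 1, -1, 1, -1] [ 0.309  0.518  0.493  0.344 -0.011 -0.015  0.033  0.015 -0.03   0.014
  1.553 -0.019  0.011 -0.013 -0.005  0.008]
[[0.3957 0.2997 0.076 ]
 [0.4758 0.3013 0.076 ]] [[258.9047 192.8631]]
spout-x [(0, 0), (0, 0), (0, 0), (35, 9)] [-0.1434 -0.2576  0.1455  2.5209 -1.0648  0.21    2.8   ]
spout+y [(0, 0), (0, 0), (0, 0), (0, 0)] [-0.0983  0.4849 -0.7028  2.0298  1.0498  1.5741 -1.0744]
spout+x [(0, 0), (0, 0), (0, 0), (0, 0)] [ 0.1256  0.7571 -0.4604  1.5004  0.2251  1.9172 -1.7417]
diag [(0, 0), (0, 0), (0, 0), (0, 0)] [ 0.3124  0.197  -1.1095  2.4378  1.4846  1.0817 -0.8407]
```

>>> play_rows --pt "0 0 0 -0.003 0.0 0.03 50" --pt "0 0 0 -0.003 0.0 0.065 50" --pt "0 0 0 -0.003 0.0 0.095 50" --pt "0 0 0 -0.003 0.0 0.12 50" --pt "0 0 0 -0.003 0.0 0.131 50" --pt "0 0 0 -0.003 0.0 0.131 50" --pt "0 0 0 -0.003 0.0 0.131 0" --pt "0 0 0 -0.003 0.0 0.131 0" --pt "0 0 0 -0.003 0.0 0.131 0" --pt "0 0 0 -0.003 0.0 0.131 0" --pt "0 0 0 -0.003 0.0 0.131 0" --pt "0 0 0 -0.003 0.0 0.131 0" --pt "0 0 0 -0.003 0.0 0.131 0" --pt "0 0 0 -0.003 0.0 0.131 0"

```text
clock: 7.23
tcp_pos: [0.4338, 0.3023, 0.0496]
orientation: [-0.008, 1.0, 0.0, -0.0]
force: [-1.9, -2.5, 7.3]
gripper_width: 0.0137
finger_force: 30.0
```

>>> play_rows --pt "0 0 0 0 0 -0.003 0" --pt "0 0 0 0 0 -0.01 0" --pt "0 0 0 0 0 -0.02 0" --pt "0 0 0 0 0 -0.035 0" --pt "0 0 0 0 0 -0.05 0" --pt "0 0 0 0 0 -0.065 0" --pt "0 0 0 0 0 -0.08 0" --pt "0 0 0 0 0 -0.095 0" --pt "0 0 0 0 0 -0.11 0" --pt "0 0 0 0 0 -0.125 0" --pt "0 0 0 0 0 -0.14 0" --pt "0 0 0 0 0 -0.155 0" --pt "0 0 0 0 0 -0.165 0" --pt "0 0 0 0 0 -0.172 0" --pt "0 0 0 0 0 -0.175 0" --pt "0 0 0 0 0 -0.175 0"

```text
clock: 8.57
tcp_pos: [0.4339, 0.3024, 0.2247]
orientation: [-0.008, 1.0, 0.0, -0.0]
force: [0.4, 0.4, -2.0]
gripper_width: 0.0135
finger_force: 30.0
```

```bash
cat > pour.py <<'E'
from go import *
M=np.array([.4516,.0333]);d=.245
def pose(th,zsp,off=(0,.0)):
    # spout relative to mouth centre in disp axes (x,y)
    yaw=d-np.pi/2; e=np.array([np.cos(yaw),np.sin(yaw)])
    c,s=np.cos(d),np.sin(d); t=np.radians(th)
    g=.062   # spout to grip along scoop x (grip a bit spoutward)
    dx=g*np.cos(t)-.031*np.sin(t); dz=g*np.sin(t)+.031*np.cos(t)
    m=M+np.array([c*off[0]-s*off[1],s*off[0]+c*off[1]])
    return np.r_[m+e*dx,zsp+dz]
E
python3 - <<'E'
from pour import *
o=ctrl.observe(); print(o['tcp_pos'],o['force'],o['gripper_width'])
P=pose(0,.175,(0,-.01)); print(P, row(P,d-np.pi/2+np.pi))
cam('scene','s2.png')
E
```

```text
[0.4339 0.3024 0.2247] [ 0.4442  0.4447 -2.0149] 0.013549111036583378
[ 0.4691 -0.0365  0.206 ] [ 0.0208 -0.0512 76.8982 -0.0296 -0.3394  0.0184]
```

>>> play_rows --pt "0 0 1 0 -0.003 0 0" --pt "0 0 3 -0.001 -0.01 0 0" --pt "0 0 6 -0.002 -0.022 0 0" --pt "0 0 10 -0.004 -0.038 0 0" --pt "0 0 14 -0.006 -0.056 0 0" --pt "0 0 18 -0.008 -0.076 0 0" --pt "0 0 22 -0.009 -0.096 0 0" --pt "0 0 26 -0.01 -0.116 0 0" --pt "0 0 31 -0.012 -0.137 0 0" --pt "0 0 36 -0.014 -0.158 0 0" --pt "0 0 41 -0.016 -0.18 0 0" --pt "0 0 46 -0.018 -0.202 0 0" --pt "0 0 51 -0.02 -0.224 0 0" --pt "0 0 56 -0.022 -0.246 0 0" --pt "0 0 61 -0.024 -0.268 0 0" --pt "0 0 66 -0.026 -0.29 0 0" --pt "0 0 70 -0.027 -0.309 0 0" --pt "0 0 74 -0.028 -0.325 0 0" --pt "0 0 76 -0.029 -0.335 0 0" --pt "0 0 77 -0.03 -0.339 0 0"

```text
clock: 10.28
tcp_pos: [0.4692, -0.0377, 0.2238]
orientation: [0.618, 0.786, -0.0, -0.001]
force: [-0.2, -0.1, -2.4]
gripper_width: 0.0138
finger_force: 30.0
```

```bash
python3 - <<'E'
from pour import *
o=ctrl.observe(); print(o['tcp_pos'],o['qpos'])
a=d+np.pi/2
for th,z in((0,.165),(15,.155),(25,.145),(40,.135),(55,.125)):
    print(th,np.round(row(pose(th,z,(0,-.01)),a,-th),4))
t=cam('top')['color'][150:290,200:340]; s=cam('scene')['color'][130:270,200:340]
cv2.imwrite('pics/p1.png',cv2.resize(np.hstack([t,s]),None,fx=2.8,fy=2.8,interpolation=cv2.INTER_CUBIC))
E
```

```text
[ 0.4692 -0.0377  0.2238] [ 0.82    0.2032 -0.8954  1.9382  0.1784  1.0833  0.0896]
0 [-0.0653 -0.0556 -0.3303  0.0011  0.0001  0.0278]
15 [ -0.1081 -15.0555  -0.3198   0.0113   0.0001   0.0228]
25 [ -0.1363 -25.0555  -0.3108   0.0201   0.       0.0245]
40 [ -0.1779 -40.0555  -0.294    0.0356  -0.0001   0.0252]
55 [ -0.2187 -55.0554  -0.2732   0.053   -0.0002   0.0303]
```

View pics/p1.png

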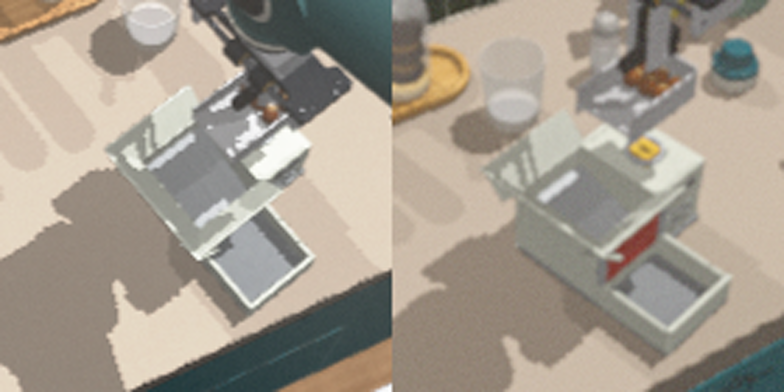

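The scoop is level, with its spout over the -y part of the hopper and the nuts at the back. Now I'll tip it slowly.

>>> play_rows --pt "0 -3 0 0.002 0 0.007 0" --pt "0 -7 0 0.005 0 0.014 0" --pt "0 -11 0 0.008 0 0.019 0" --pt "0 -15 0 0.011 0 0.023 0" --pt "0 -18 0 0.014 0 0.023 0" --pt "0 -20 0 0.016 0 0.024 0" --pt "0 -22 0 0.018 0 0.024 0" --pt "0 -24 0 0.019 0 0.0245 0" --pt "0 -26 0 0.021 0 0.0245 0" --pt "0 -28 0 0.023 0 0.0245 0" --pt "0 -30 0 0.025 0 0.025 0" --pt "0 -32 0 0.027 0 0.025 0" --pt "0 -34 0 0.029 0 0.025 0" --pt "0 -36 0 0.031 0 0.025 0" --pt "0 -38 0 0.033 0 0.025 0" --pt "0 -41 0 0.037 0 0.0255 0" --pt "0 -44 0 0.04 0 0.0265 0" --pt "0 -47 0 0.043 0 0.0275 0" --pt "0 -50 0 0.047 0 0.0285 0" --pt "0 -53 0 0.051 0 0.0295 0"

```text
clock: 12.05
tcp_pos: [0.457, 0.015, 0.1945]
orientation: [0.55, 0.706, -0.275, 0.352]
force: [0.1, -0.5, -1.3]
gripper_width: 0.0136
finger_force: 30.0
```

>>> play_rows --pt "0 -2 0 0 0 0 0" --pt "0 -2 0 0 0 0 0" --pt "0 -2 0 0 0 0 0" --pt "0 -2 0 0 0 0 0" --pt "0 -2 0 0 0 0 0" --pt "0 -2 0 0 0 0 0"

```text
clock: 12.55
tcp_pos: [0.4572, 0.0131, 0.195]
orientation: [0.547, 0.699, -0.284, 0.363]
force: [0.8, -0.2, -1.8]
gripper_width: 0.0139
finger_force: 30.0
```

```bash
python3 - <<'E'
from pour import *
o=ctrl.observe(); print(o['tcp_pos'],o['qpos'],o['force'])
a=d+np.pi/2
print(np.round(row([.469,-.04,.23],a,0),4))
t=cam('top')['color'][150:290,200:340]; s=cam('scene')['color'][130:270,200:340]
cv2.imwrite('pics/p2.png',cv2.resize(np.hstack([t,s]),None,fx=2.8,fy=2.8,interpolation=cv2.INTER_CUBIC))
E
```

```text
[0.4572 0.0131 0.195 ] [-0.0341  0.5002 -0.7806  2.0681  1.0509  1.5989 -1.1148] [ 0.8235 -0.1705 -1.8353]
[-0.0504 54.9106 -0.1228 -0.0599 -0.0013  0.0244]
```

View pics/p2.png

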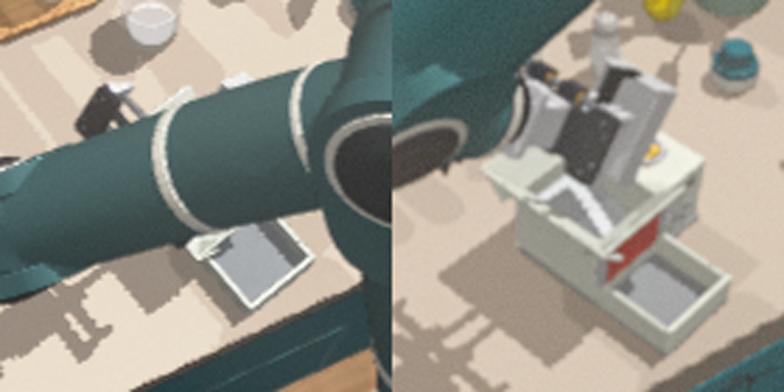

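>>> play_rows --pt "0 5 0 -0.006 0 0.002 0" --pt "0 11 0 -0.012 0 0.005 0" --pt "0 17 0 -0.018 0 0.007 0" --pt "0 23 0 -0.025 0 0.01 0" --pt "0 29 0 -0.032 0 0.013 0" --pt "0 35 0 -0.038 0 0.016 0" --pt "0 41 0 -0.045 0 0.019 0" --pt "0 47 0 -0.052 0 0.021 0" --pt "0 52 0 -0.057 0 0.0235 0" --pt "0 55 0 -0.06 -0.001 0.0245 0" --pt "0 55 0 -0.06 -0.001 0.0245 0" --pt "0 55 0 -0.06 -0.001 0.0245 0" --pt "0 55 0 -0.06 -0.001 0.0245 0"

```text
clock: 13.73
tcp_pos: [0.469, -0.0392, 0.2295]
orientation: [0.616, 0.788, -0.001, -0.0]
force: [1.0, -0.2, -1.1]
gripper_width: 0.0137
finger_force: 30.0
```

```bash
python3 - <<'E'
from pour import *
o=ctrl.observe(); print(o['tcp_pos'],o['qpos'],o['force'])
def brown(im,box):
    x0,y0,x1,y1=box; h=cv2.cvtColor(im,cv2.COLOR_BGR2HSV)[y0:y1,x0:x1].astype(int)
    m=((h[...,0]<22)&(h[...,1]>90)&(h[...,2]>40)).astype(np.uint8)
    n,l,st,ce=cv2.connectedComponentsWithStats(m); return [(ce[i]+[x0,y0],st[i,4]) for i in range(1,n) if st[i,4]>4]
for n,b in(('top',(230,160,330,270)),('scene',(220,130,340,270))):
    print(n,brown(cam(n)['color'],b))
print('ref scoop0',brown(cv2.imread('pics/scene0.png'),(170,230,220,285)))
w=cam('wrist'); 
t=cam('top')['color'][160:270,225:335]; s=cam('scene')['color'][130:250,220:340]
o=np.zeros((360,512+360,3),np.uint8)
a=cv2.resize(t,(384,384),interpolation=cv2.INTER_CUBIC);b=cv2.resize(s,(384,384),interpolation=cv2.INTER_CUBIC)
cv2.imwrite('pics/p3.png',np.hstack([a,b])); cv2.imwrite('pics/p3w.png',w['color'])
E
```

```text
[ 0.469  -0.0392  0.2295] [ 0.8167  0.1922 -0.8852  1.9319  0.168   1.0938  0.1072] [ 1.0393 -0.183  -1.0954]
top [(array([265. , 221.8]), np.int32(5)), (array([269.2, 226.8]), np.int32(5))]
scene [(array([222.7156, 155.8624]), np.int32(109)), (array([286.4444, 183.5556]), np.int32(9)), (array([286.0148, 217.9407]), np.int32(135))]
ref scoop0 [(array([200.1951, 253.0732]), np.int32(41)), (array([192.7705, 256.5738]), np.int32(61)), (array([186.1795, 260.0769]), np.int32(39))]
```

View pics/p3.png

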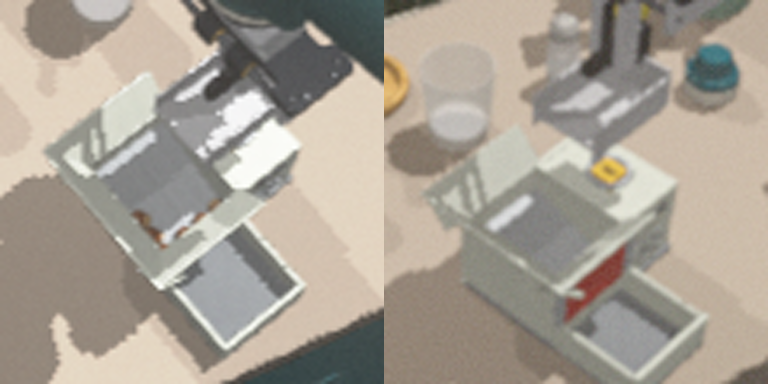

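The scoop is empty, the nuts show brown at the flap end of the hopper (top view 265-269, 222-227), and none are on the worktop. I'll return the scoop to where it stood.

```bash
python3 - <<'E'
from go import *
print(row([.434,.302,.225],.02+np.pi))
E
```

```text
[ -0.0302  -0.0494 -77.1048   0.3393   0.0486   0.0047]
```

>>> play_rows --pt "0 0 -2 0.01 0.001 0 0" --pt "0 0 -6 0.03 0.004 0 0" --pt "0 0 -12 0.055 0.008 0 0" --pt "0 0 -18 0.08 0.012 0 0" --pt "0 0 -24 0.11 0.016 0 0" --pt "0 0 -30 0.14 0.02 0 0" --pt "0 0 -36 0.17 0.024 0 0" --pt "0 0 -42 0.2 0.028 0 0" --pt "0 0 -48 0.23 0.032 0 0" --pt "0 0 -54 0.255 0.036 0.002 0" --pt "0 0 -60 0.28 0.04 0.003 0" --pt "0 0 -66 0.305 0.044 0.004 0" --pt "0 0 -72 0.325 0.047 0.005 0" --pt "0 0 -77.1 0.339 0.0486 0.005 0" --pt "0 0 -77.1 0.339 0.0486 0.005 0" --pt "0 0 -77.1 0.339 0.0486 0.005 0" --pt "0 0 -77.1 0.339 0.0486 0.005 0"

```text
clock: 15.4
tcp_pos: [0.4345, 0.3007, 0.2248]
orientation: [-0.008, 1.0, 0.0, -0.0]
force: [-0.2, -0.2, -1.3]
gripper_width: 0.0135
finger_force: 30.0
```

>>> play_rows --pt "0 0 0 0 0 0.02 0" --pt "0 0 0 0 0 0.045 0" --pt "0 0 0 0 0 0.07 0" --pt "0 0 0 0 0 0.095 0" --pt "0 0 0 0 0 0.12 0" --pt "0 0 0 0 0 0.14 0" --pt "0 0 0 0 0 0.155 0" --pt "0 0 0 0 0 0.165 0" --pt "0 0 0 0 0 0.17 0" --pt "0 0 0 0 0 0.1735 0" --pt "0 0 0 0 0 0.175 0" --pt "0 0 0 0 0 0.1755 0" --pt "0 0 0 0 0 0.1755 0"

```text
clock: 16.48
tcp_pos: [0.4348, 0.3013, 0.05]
orientation: [-0.009, 1.0, 0.001, -0.0]
force: [-0.7, 0.5, -1.1]
gripper_width: 0.0135
finger_force: 30.0
```

>>> play_rows --pt "0 0 0 0 0 0.0008 0" --pt "0 0 0 0 0 0.0015 0" --pt "0 0 0 0 0 0.0015 0" --pt "0 0 0 0 0 0.0015 50" --pt "0 0 0 0 0 0.0015 50" --pt "0 0 0 0 0 0.0015 50" --pt "0 0 0 0 0 0.0015 50" --pt "0 0 0 0 0 0.0015 50" --pt "0 0 0 0 0 -0.03 50" --pt "0 0 0 0 0 -0.07 50" --pt "0 0 0 0 0 -0.11 50" --pt "0 0 0 0 0 -0.15 50" --pt "0 0 0 0 0 -0.19 50" --pt "0 0 0 0 0 -0.2 50"

```text
clock: 17.65
tcp_pos: [0.4355, 0.3026, 0.2547]
orientation: [-0.009, 1.0, 0.002, 0.002]
force: [-0.8, -0.2, -0.4]
gripper_width: 0.0469
finger_force: 0.0
```

```bash
python3 - <<'E'
from ik import *
o=ctrl.observe(); q=np.array(o['qpos']); print(o['tcp_pos'],o['gripper_width'],q)
# scoop check: dark bar in wrist
c=cam('wrist','w3.png'); g=c['color'].max(2)
m=(g[130:215,245:275]<60); ys,xs=np.nonzero(m); print('bar px',xs.min()+245,xs.max()+245,ys.min()+130,ys.max()+130)
print(proj(c,[[.394,.3,.076],[.478,.302,.076]]))
# key grasp options: tool y across key y. rest x dir unknown: candidates yaw -0.332 or -0.332+pi/2 (+pi)
for yk in(-.332,-.332+np.pi/2):
  for f in(-np.pi,0,np.pi):
    a=IK(np.array([.404,-.28,.046]),ori(yk+f),q); 
    # keyhole: key x along disp x (either way); then clockwise 1.5+0.2
    for h in(0,np.pi,-np.pi):
        y0=.245+h
        b=IK(np.array([.47,-.05,.12]),ori(y0),a[0]); e=IK(np.array([.47,-.05,.115]),ori(y0-1.75),b[0])
        if max(a[1],b[1],e[1])<1: print(round(yk,2),round(f,2),round(h,2),'q7',a[0][6],b[0][6],e[0][6],'q3',a[0][2],b[0][2],e[0][2])
E
```

```text
[0.4355 0.3026 0.2547] 0.046921131684691655 [ 0.2737  0.4193 -1.1917  1.7669  0.4131  1.2339  0.562 ]
bar px 251 261 143 211
[[256.906  139.4997]
 [257.3053 212.3935]]
-0.33 -3.14 0 q7 1.2622860561533726 -1.480778238397463 -2.799999995015774 q3 -0.8846859631336135 -0.5777607172872294 0.55927261673334
-0.33 -3.14 3.14 q7 1.2622860561533726 1.3941293469806306 -0.16389523660602628 q3 -0.8846859631336135 -1.0930112359061626 -0.7301058495038314
-0.33 -3.14 -3.14 q7 1.2622860561533726 1.394126063834891 -0.1638972802120058 q3 -0.8846859631336135 -1.0930161740427042 -0.7301101775315848
-0.33 3.14 0 q7 1.262286067086277 -1.4807782729790822 -2.7999999950060603 q3 -0.8846859466372842 -0.5777608019322519 0.5592726167588793
-0.33 3.14 3.14 q7 1.262286067086277 1.3941320277689249 -0.1638925453597403 q3 -0.8846859466372842 -1.0930072089706975 -0.730100149766068
-0.33 3.14 -3.14 q7 1.262286067086277 1.3941294900237196 -0.1638951810335564 q3 -0.8846859466372842 -1.0930110213610458 -0.7301057318144968
1.24 -3.14 3.14 q7 2.587673664919149 1.3421274781425374 -0.19685576204243524 q3 -1.2477925129671188 -
[... 160 characters left out ...]
.7978679207704015
1.24 0 0 q7 -0.09830514972821099 -1.4598158462380457 -2.79928917003 q3 -0.5522260777468789 -0.5255154862209651 0.5607806304811224
1.24 0 3.14 q7 -0.09830514972821099 1.3951732640564494 -0.1632290297620864 q3 -0.5522260777468789 -1.091427537268152 -0.7286940817741928
1.24 0 -3.14 q7 -0.09830514972821099 1.3951720571494945 -0.1632296995162069 q3 -0.5522260777468789 -1.0914293443656131 -0.7286955018957686
1.24 3.14 3.14 q7 2.587673664919149 1.3421274781425374 -0.19685576204243524 q3 -1.2477925129671188 -1.1681730814688462 -0.797868647880933
1.24 3.14 -3.14 q7 2.587673664919149 1.3421274976952309 -0.19685539750429093 q3 -1.2477925129671188 -1.168173054251475 -0.7978679207704015
```

```bash
python3 - <<'E'
from go import *
print(row([.404,-.28,.22],np.pi-.33))
E
```

```text
[ 0.2184  0.2106 19.9498  0.0425 -0.5818  0.0319]
```

>>> play_rows --pt "0 0 2 0.002 -0.03 0 50" --pt "0 0 4 0.004 -0.07 0 50" --pt "0 0 6 0.006 -0.11 0 50" --pt "0 0 8 0.01 -0.15 0 50" --pt "0 0 10 0.014 -0.19 0 50" --pt "0 0 12 0.018 -0.23 0 50" --pt "0 0 14 0.02 -0.27 0 50" --pt "0 0 16 0.022 -0.31 0 50" --pt "0 0 18 0.025 -0.35 0 50" --pt "0 0 20 0.028 -0.39 0 50" --pt "0 0 20 0.03 -0.43 0.01 50" --pt "0 0 20 0.033 -0.47 0.015 50" --pt "0 0 20 0.036 -0.51 0.02 50" --pt "0 0 20 0.039 -0.55 0.028 50" --pt "0.2 0.2 20 0.042 -0.582 0.032 50" --pt "0.2 0.2 20 0.0425 -0.582 0.032 50" --pt "0.2 0.2 20 0.0425 -0.582 0.032 50" --pt "0.2 0.2 20 0.0425 -0.582 0.032 50"

```text
clock: 19.2
tcp_pos: [0.4028, -0.2808, 0.2165]
orientation: [0.164, 0.986, -0.001, -0.003]
force: [0.1, 0.1, 0.9]
gripper_width: 0.0469
finger_force: 0.0
```

```bash
cat > key.py <<'E'
from go import *
c=cam('wrist','wk.png'); im=c['color']; h=cv2.cvtColor(im,cv2.COLOR_BGR2HSV)
m=((h[...,0]>105)&(h[...,0]<130)&(h[...,1]>130)&(h[...,2]>50)).astype(np.uint8)
n,l,st,ce=cv2.connectedComponentsWithStats(m)
for i in range(1,n):
    if st[i,4]>30: print('blue',ce[i],st[i])
i=1+np.argmax(st[1:,4]); pts=np.argwhere(l==i)[:,::-1].astype(np.float32); 
r=cv2.minAreaRect(pts); print(r); print('bow@top plane',back(c,cv2.boxPoints(r),.080))
hull=cv2.convexHull(pts)[:,0].astype(float)
from scipy.optimize import least_squares
from matplotlib import path if False else None
E
sed -i '$d' key.py
cat >> key.py <<'E'
# silhouette fit: box 30x10, z .05-.08
def sil(x,y,a):
    P=[]
    for dx in(-.015,.015):
        for dy in(-.005,.005):
            for z in(.05,.08): P.append([x+dx*np.cos(a)-dy*np.sin(a),y+dx*np.sin(a)+dy*np.cos(a),z])
    u=proj(c,P).astype(np.float32); s=np.zeros((384*4,512*4),np.uint8)
    cv2.fillConvexPoly(s,np.int32(np.round(cv2.convexHull((u+.5)*4)[:,0])),1); return cv2.resize(s.astype(np.float32),(512,384),interpolation=cv2.INTER_AREA)
b=(l==i).astype(np.float32)
from scipy.optimize import minimize
best=min((minimize(lambda v:np.abs(sil(.404+v[0]/100,-.28+v[1]/100,v[2])-b).sum(),[0,0,a],method='Nelder-Mead',options=dict(initial_simplex=[[0,0,a],[.5,0,a],[0,.5,a],[0,0,a+.1]])) for a in(-.45,-.3)),key=lambda s:s.fun)
print('key',.404+best.x[0]/100,-.28+best.x[1]/100,best.x[2],best.fun,b.sum())
o=ctrl.observe();print(o['tcp_pos'],o['qpos'])
E
python3 key.py
```

```text
blue [260.1777 184.7727] [256 170   9  30 242]
((260.0, 184.5), (29.0, 8.0), 90.0)
bow@top plane [[ 0.3865 -0.2794  0.08  ]
 [ 0.3891 -0.2719  0.08  ]
 [ 0.4173 -0.2814  0.08  ]
 [ 0.4147 -0.2891  0.08  ]]
key 0.4037646069101509 -0.2807753022119342 -0.3250182184499314 101.0 242.0
[ 0.403  -0.2806  0.2168] [ 1.3142  0.2633 -0.8893  1.9009  0.2347  1.0878  1.5722]
```

```bash
python3 - <<'E'
from go import *
print(row([.4032,-.2806,.053],np.pi-.325))
E
```

```text
[-0.1992 -0.2387 -0.2503 -0.0008  0.0006  0.1638]
```

>>> play_rows --pt "-0.1 -0.1 -0.2 -0.0005 0.0005 0.035 50" --pt "-0.2 -0.2 -0.2 -0.0005 0.0005 0.07 50" --pt "-0.2 -0.2 -0.2 -0.0005 0.0005 0.1 50" --pt "-0.2 -0.2 -0.2 -0.0005 0.0005 0.13 50" --pt "-0.2 -0.2 -0.2 -0.0005 0.0005 0.15 50" --pt "-0.2 -0.2 -0.2 -0.0005 0.0005 0.16 50" --pt "-0.2 -0.2 -0.2 -0.0005 0.0005 0.1635 50" --pt "-0.2 -0.2 -0.2 -0.0005 0.0005 0.1635 50" --pt "-0.2 -0.2 -0.2 -0.0005 0.0005 0.1635 50" --pt "-0.2 -0.2 -0.2 -0.0005 0.0005 0.1635 30"

```text
clock: 20.08
tcp_pos: [0.4033, -0.2821, 0.0548]
orientation: [0.163, 0.987, -0.001, 0.001]
force: [-0.8, -0.8, -1.0]
gripper_width: 0.0431
finger_force: 0.0
```

>>> play_rows --pt "0 0 0 0 0 0 20" --pt "0 0 0 0 0 0 20" --pt "0 0 0 0 0 0 14" --pt "0 0 0 0 0 0 12" --pt "0 0 0 0 0 0 10" --pt "0 0 0 0 0 0 0" --pt "0 0 0 0 0 0 0" --pt "0 0 0 0 0 0 0" --pt "0 0 0 0 0 0 0" --pt "0 0 0 0 0 0 0"

```text
clock: 20.92
tcp_pos: [0.4031, -0.2808, 0.0536]
orientation: [0.163, 0.987, 0.0, -0.0]
force: [1.0, 6.4, 4.1]
gripper_width: 0.0101
finger_force: 30.0
```

```bash
python3 - <<'E'
from go import *
o=ctrl.observe(); print(o['tcp_pos'],o['force'],o['wrist_torque'],o['gripper_width'])
print((ori(np.pi-.325).inv()*R.from_quat(o['orientation'])).as_rotvec(degrees=True))
E
```

```text
[ 0.4031 -0.2808  0.0536] [0.9538 6.3538 4.1439] [ 1.6059 -0.3401  0.0078] 0.01007393438239454
[-0.0536  0.0205  0.0846]
```

>>> play_rows --pt "0 0 0 0 0.0008 0 0" --pt "0 0 0 0 0.0015 0 0" --pt "0 0 0 0 0.0015 0 0" --pt "0 0 0 0 0.0015 0 0"

```text
clock: 21.25
tcp_pos: [0.4032, -0.2805, 0.0536]
orientation: [0.163, 0.987, -0.0, -0.0]
force: [-0.4, -0.4, 4.3]
gripper_width: 0.0095
finger_force: 30.0
```

>>> play_rows --pt "0 0 0 0 0 -0.004 0" --pt "0 0 0 0 0 -0.012 0" --pt "0 0 0 0 0 -0.024 0" --pt "0 0 0 0 0 -0.04 0" --pt "0 0 0 0 0 -0.065 0" --pt "0 0 0 0 0 -0.095 0" --pt "0 0 0 0 0 -0.125 0" --pt "0 0 0 0 0 -0.15 0" --pt "0 0 0 0 0 -0.16 0" --pt "0 0 0 0 0 -0.16 0"

```text
clock: 22.08
tcp_pos: [0.404, -0.2808, 0.2162]
orientation: [0.163, 0.987, -0.001, 0.001]
force: [-0.7, -0.1, -0.8]
gripper_width: 0.0099
finger_force: 30.0
```

```bash
python3 - <<'E'
from go import *
print(row([.47,-.05,.19],np.pi+.245)); o=ctrl.observe(); print(o['gripper_width'],o['force'])
E
```

```text
[ -0.1728   0.1183 -32.7959   0.0118   0.2398   0.0256]
0.009873035281016256 [-0.6574 -0.0893 -0.8338]
```

>>> play_rows --pt "0 0 -3 0.001 0.02 0 0" --pt "0 0 -6 0.002 0.05 0 0" --pt "0 0 -10 0.004 0.08 0 0" --pt "0 0 -14 0.006 0.11 0 0" --pt "0 0 -18 0.008 0.14 0 0" --pt "0 0 -22 0.01 0.17 0.005 0" --pt "0 0 -26 0.011 0.2 0.01 0" --pt "0 0 -30 0.012 0.225 0.02 0" --pt "-0.2 0.1 -32.8 0.012 0.24 0.0255 0" --pt "-0.2 0.1 -32.8 0.012 0.24 0.0255 0" --pt "-0.2 0.1 -32.8 0.012 0.24 0.0255 0" --pt "-0.2 0.1 -32.8 0.012 0.24 0.0255 0"

```text
clock: 23.08
tcp_pos: [0.4685, -0.0494, 0.1876]
orientation: [-0.122, 0.993, 0.002, -0.001]
force: [0.6, -0.5, 0.1]
gripper_width: 0.0097
finger_force: 30.0
```

```bash
python3 - <<'E'
from go import *
c=cam('wrist','wp.png'); o=ctrl.observe(); print(o['tcp_pos'],o['qpos']); print(proj(c,[[.47,-.05,.097],[.47,-.05,.1484]]))
h=cv2.cvtColor(c['color'],cv2.COLOR_BGR2HSV)
m=((h[...,0]>15)&(h[...,0]<32)&(h[...,1]>110)&(h[...,2]>90)).astype(np.uint8)
n,l,st,ce=cv2.connectedComponentsWithStats(m)
for i in range(1,n):
    if st[i,4]>40: print(ce[i],st[i])
x,y=proj(c,[.47,-.05,.097])[0]; x,y=int(x),int(y)
cr=c['color'][max(0,y-75):y+75,max(0,x-100):x+100]; print(x,y,cr.shape)
cv2.imwrite('pics/wpc.png',cv2.resize(cr,None,fx=4,fy=4,interpolation=cv2.INTER_CUBIC))
E
```

```text
[ 0.4686 -0.0498  0.1878] [ 0.9792  0.3254 -1.0908  1.9744  0.3308  1.0397  1.5523]
[[257.6018 198.8442]
 [257.7766 217.4169]]
[256.2103 197.9828] [242 182  30  33 813]
[284.8843 309.549 ] [281 277   8  66 337]
[231.5523 311.5784] [229 278   7  65 306]
[189.4801 362.2931] [  11  328  384   47 4268]
257 198 (150, 200, 3)
```

View pics/wpc.png

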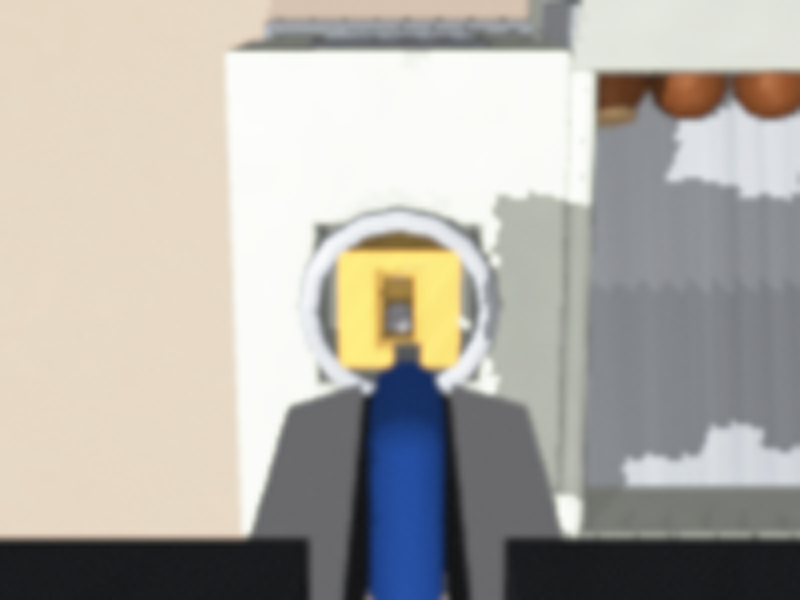

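The wrist view shows the slot centred at about crop (396.5,304.5), i.e. full-frame (255.75,198.75), and the key tip at crop (407,345), centred left-right about 258.3. I'll turn that into the offset.

```bash
python3 - <<'E'
from go import *
c=cam('wrist'); o=ctrl.observe(); p=np.array(o['tcp_pos']); r=R.from_quat(o['orientation'])
print(p, r.as_matrix()[:,2])
for n,q in(('tip c',[0,0,.0416]),('tip -x',[-.006,0,.0416]),('tip-x up5',[-.006,0,.0366]),('bowtop',[0,0,-.0264]),('bow -x bottom',[-.015,0,.0036]),('bow+x top',[.015,0,-.0264])):
    u=proj(c,p+r.apply(q))[0]; print(n,u,'crop',(u-[157,123]+.5)*4-.5)
print('slot',back(c,[255.75,198.75],.097))
# measured dark-blue/grey columns
im=c['color'].astype(int); h=cv2.cvtColor(c['color'],cv2.COLOR_BGR2HSV)
m=(h[...,0]>100)&(h[...,0]<130)&(h[...,1]>120)
for y in range(212,246,4):
    xs=np.nonzero(m[y,200:320])[0]+200; print(y,xs.min() if len(xs) else None,xs.max() if len(xs) else None, xs.mean() if len(xs) else None)
print(im[206:214,250:266].mean(2).astype(int))
import h as H
w=cv2.imread('pics/w0.png')
E
```

```text
[ 0.4687 -0.05    0.1879] [-0.0023  0.0033 -1.    ]
tip c [259.0257 214.7046] crop [409.6027 368.3182]
tip -x [259.0151 222.6204] crop [409.5605 399.9817]
tip-x up5 [259.0328 224.9573] crop [409.6311 409.3291]
bowtop [259.3605 255.3649] crop [410.9421 530.9596]
bow -x bottom [259.1509 256.9295] crop [410.1036 537.2182]
bow+x top [259.4059 227.7817] crop [411.1237 420.6268]
slot [[ 0.4705 -0.052   0.097 ]]
212 None None None
216 253 263 258.0
220 251 265 258.0
224 249 267 258.0
228 249 267 258.0
232 248 268 258.0
236 248 268 258.0
240 248 268 258.0
244 248 268 258.0
[[198 174 137 113 102 106 119 130 125 116 131 168 191 198 201 203]
 [199 174 141 126 123 122 123 125 123 124 142 171 191 198 202 204]
 [199 178 159 154 152 141 132 129 127 126 140 161 183 198 203 205]
 [199 183 173 174 169 143 119 111 108 108 116 135 171 197 204 205]
 [201 192 187 189 183 148 107  93  91  91  95 118 167 198 204 205]
 [204 201 200 201 192 152 103  87  87  87  91 116 168 200 205 204]
 [205 205 205 204 194 149 101  84  83  83  87 114 169 200 204 202]
 [203 203 203 199 182 133  87  72  71  71  76 106 159 194 200 199]]
```

```bash
python3 - <<'E'
from go import *
c=cam('wrist'); o=ctrl.observe(); p=np.array(o['tcp_pos']); r=R.from_quat(o['orientation'])
for q in([.015,0,.0036],[.015,0,-.0264],[.006,0,.0416],[.006,0,.0376],[.006,0,.0356],[.01,0,.0076],[.015,.005,.0036],[.015,-.005,.0036]): print(q,proj(c,p+r.apply(q))[0])
h=cv2.cvtColor(c['color'],cv2.COLOR_BGR2HSV)
for y in range(206,232,2): print(y,h[y,258], h[y,255])
print(row([.4704,-.0514,.150],np.pi+.245)); print(row([.4704,-.0514,.142],np.pi+.245))
E
```

```text
[0.015, 0, 0.0036] [259.4012 210.2329]
[0.015, 0, -0.0264] [259.6135 227.7644]
[0.006, 0, 0.0416] [259.1956 206.6757]
[0.006, 0, 0.0376] [259.2123 208.287 ]
[0.006, 0, 0.0356] [259.2209 209.1136]
[0.01, 0, 0.0076] [259.3671 216.167 ]
[0.015, 0.005, 0.0036] [267.833  210.2364]
[0.015, -0.005, 0.0036] [250.9694 210.2294]
206 [ 19 106 152] [ 19 128 138]
208 [ 19 117 170] [ 20 133 192]
210 [20  8 94] [ 20 114 186]
212 [113  34  91] [ 19 113 188]
214 [111 172  95] [177  24 108]
216 [110 192  97] [110 189  96]
218 [110 197  97] [110 192  97]
220 [110 198  98] [110 197  96]
222 [110 198  99] [110 198  98]
224 [110 201  99] [110 195  98]
226 [110 196 104] [110 198 102]
228 [110 194 117] [110 197 114]
230 [110 197 131] [110 199 127]
[ 0.2048 -0.0715 -0.0925 -0.0012 -0.0019  0.038 ]
[ 0.2048 -0.0715 -0.0925 -0.0013 -0.0019  0.046 ]
```

>>> play_rows --pt "0.2 0 -0.1 -0.0012 -0.0019 0.012 0" --pt "0.2 0 -0.1 -0.0012 -0.0019 0.025 0" --pt "0.2 0 -0.1 -0.0012 -0.0019 0.035 0" --pt "0.2 0 -0.1 -0.0012 -0.0019 0.042 0" --pt "0.2 0 -0.1 -0.0012 -0.0019 0.046 0" --pt "0.2 0 -0.1 -0.0012 -0.0019 0.046 0" --pt "0.2 0 -0.1 -0.0012 -0.0019 0.046 0" --pt "0.2 0 -0.1 -0.0012 -0.0019 0.046 0"

```text
clock: 23.9
tcp_pos: [0.4708, -0.0505, 0.1423]
orientation: [-0.123, 0.992, 0.0, -0.0]
force: [0.0, -1.0, -0.3]
gripper_width: 0.01
finger_force: 30.0
```

```bash
python3 - <<'E'
from go import *
o=ctrl.observe(); print(o['tcp_pos'],o['force']); c=cam('wrist','wq.png')
print(row([.4704,-.0514,.135],np.pi+.245),'frame z',R.from_quat(o['orientation']).as_matrix()[:,2])
E
```

```text
[ 0.4708 -0.0505  0.1423] [ 0.0237 -0.9908 -0.2536]
[ 0.0068 -0.0367  0.113   0.0006 -0.0007  0.0074] frame z [-0.0008  0.0001 -1.    ]
```

>>> play_rows --pt "0 0 0 0.0003 -0.0006 0.002 0" --pt "0 0 0 0.0003 -0.0006 0.004 0" --pt "0 0 0 0.0003 -0.0006 0.006 0" --pt "0 0 0 0.0003 -0.0006 0.008 0" --pt "0 0 0 0.0003 -0.0006 0.0095 0" --pt "0 0 0 0.0003 -0.0006 0.0105 0" --pt "0 0 0 0.0003 -0.0006 0.0105 0"

```text
clock: 24.53
tcp_pos: [0.4703, -0.0512, 0.1313]
orientation: [-0.123, 0.992, 0.0, -0.001]
force: [0.5, 0.3, -0.0]
gripper_width: 0.01
finger_force: 30.0
```

>>> play_rows --pt "0 0 0 0 0 0.0015 0" --pt "0 0 0 0 0 0.003 0" --pt "0 0 0 0 0 0.0045 0" --pt "0 0 0 0 0 0.006 0" --pt "0 0 0 0 0 0.0075 0" --pt "0 0 0 0 0 0.009 0" --pt "0 0 0 0 0 0.0105 0" --pt "0 0 0 0 0 0.0105 0"

```text
clock: 25.2
tcp_pos: [0.4706, -0.0511, 0.1208]
orientation: [-0.123, 0.992, 0.0, -0.0]
force: [2.8, 0.1, -1.5]
gripper_width: 0.0097
finger_force: 30.0
```

>>> play_rows --pt "0 0 0 -0.0004 0 0.0015 0" --pt "0 0 0 -0.0004 0 0.003 0" --pt "0 0 0 -0.0004 0 0.0045 0" --pt "0 0 0 -0.0004 0 0.006 0" --pt "0 0 0 -0.0004 0 0.0075 0" --pt "0 0 0 -0.0004 0 0.009 0" --pt "0 0 0 -0.0004 0 0.0105 0" --pt "0 0 0 -0.0004 0 0.0105 0"

```text
clock: 25.87
tcp_pos: [0.4707, -0.0512, 0.1102]
orientation: [-0.123, 0.992, 0.0, -0.001]
force: [3.3, 0.6, -3.9]
gripper_width: 0.0096
finger_force: 30.0
```

>>> play_rows --pt "0 0 0 -0.0004 0 0.0015 0" --pt "0 0 0 -0.0004 0 0.003 0" --pt "0 0 0 -0.0004 0 0.0045 0" --pt "0 0 0 -0.0004 0 0.006 0" --pt "0 0 0 -0.0004 0 0.0065 0" --pt "0 0 0 -0.0004 0 0.0065 0"

```text
clock: 26.37
tcp_pos: [0.471, -0.0511, 0.1044]
orientation: [-0.123, 0.992, -0.0, -0.001]
force: [-5.8, -1.1, 19.7]
gripper_width: 0.0102
finger_force: 30.0
```

```bash
python3 - <<'E'
from go import *
for i in range(2):
    c=cam('wrist','wr.png'); o=ctrl.observe(); print(o['tcp_pos'],o['force'],o['wrist_torque'])
p=np.array(o['tcp_pos']); r=R.from_quat(o['orientation'])
print('bow+x top',proj(c,p+r.apply([.015,0,-.0264])), 'if slipped up 5mm',proj(c,p+r.apply([.015,0,-.0314])))
h=cv2.cvtColor(c['color'],cv2.COLOR_BGR2HSV)
for y in range(204,240,2): print(y,h[y,258].tolist(),end=' ')
E
```

```text
[ 0.471  -0.0511  0.1044] [-6.0624 -1.4034 19.7876] [-0.1252  1.3561 -0.0469]
[ 0.471  -0.0511  0.1044] [-5.5292 -1.6706 19.9621] [-0.1471  1.4524  0.0046]
bow+x top [[259.6301 227.5719]] if slipped up 5mm [[259.672 231.121]]
204 [19, 25, 114] 206 [20, 136, 111] 208 [20, 147, 111] 210 [20, 148, 112] 212 [18, 121, 122] 214 [114, 130, 90] 216 [110, 195, 93] 218 [110, 197, 93] 220 [110, 198, 94] 222 [110, 198, 94] 224 [110, 197, 96] 226 [110, 196, 100] 228 [110, 196, 112] 230 [110, 198, 125] 232 [110, 197, 136] 234 [110, 195, 145] 236 [110, 195, 153] 238 [110, 195, 154]
```

>>> play_rows --pt "0 0 0 0.0004 0 -0.0008 0" --pt "0 0 2 0.0004 0 -0.0008 0" --pt "0 0 6 0.0004 0 -0.0008 0" --pt "0 0 10 0.0004 0 -0.0008 0" --pt "0 0 14 0.0004 0 -0.0008 0" --pt "0 0 18 0.0004 0 -0.0008 0" --pt "0 0 22 0.0004 0 -0.0008 0" --pt "0 0 26 0.0004 0 -0.0008 0" --pt "0 0 30 0.0004 0 -0.0008 0" --pt "0 0 34 0.0004 0 -0.0008 0" --pt "0 0 38 0.0004 0 -0.0008 0" --pt "0 0 38 0.0004 0 -0.0008 0"

```text
clock: 27.47
tcp_pos: [0.4705, -0.05, 0.1047]
orientation: [0.209, 0.978, 0.0, -0.001]
force: [-0.3, 6.6, 2.4]
gripper_width: 0.0098
finger_force: 30.0
```

```bash
python3 - <<'E'
from go import *
o=ctrl.observe(); print(o['tcp_pos'],o['force'],o['wrist_torque'],o['gripper_width'],o['qpos'])
print(np.degrees(R.from_quat(o['orientation']).as_euler('ZYX')))
E
```

```text
[ 0.4705 -0.05    0.1047] [-0.3247  6.6167  2.4491] [1.8318 0.0051 0.0065] 0.009833341324428072 [ 0.7439  0.3971 -0.8295  2.051   0.3861  0.8543  0.8442]
[155.9267  -0.1116 179.9717]
```

>>> play_rows --pt "0 0 1 0.0005 0.0011 0.0006 0" --pt "0 0 4 0.0005 0.0011 0.0006 0" --pt "0 0 8 0.0005 0.0011 0.0006 0" --pt "0 0 12 0.0005 0.0011 0.0006 0" --pt "0 0 16 0.0005 0.0011 0.0006 0" --pt "0 0 20 0.0005 0.0011 0.0006 0" --pt "0 0 24 0.0005 0.0011 0.0006 0" --pt "0 0 28 0.0005 0.0011 0.0006 0" --pt "0 0 32 0.0005 0.0011 0.0006 0" --pt "0 0 36 0.0005 0.0011 0.0006 0" --pt "0 0 40 0.0005 0.0011 0.0006 0" --pt "0 0 44 0.0005 0.0011 0.0006 0" --pt "0 0 48 0.0005 0.0011 0.0006 0" --pt "0 0 52 0.0005 0.0011 0.0006 0" --pt "0 0 52 0.0005 0.0011 0.0006 0"

```text
clock: 28.72
tcp_pos: [0.4715, -0.0485, 0.1045]
orientation: [0.616, 0.788, 0.001, -0.0]
force: [3.4, 8.2, 4.3]
gripper_width: 0.0102
finger_force: 30.0
```

```bash
cat > st.py <<'E'
from go import *
import sys
o=ctrl.observe(); print(o['clock'],o['tcp_pos'],o['force'],o['wrist_torque'],o['gripper_width'],o['qpos'])
print(np.degrees(R.from_quat(o['orientation']).as_euler('ZYX')))
for n,b in(('top',(265,215,320,265)),('scene',(265,200,330,255))):
    im=cam(n,n+sys.argv[1])['color']; x0,y0,x1,y1=b; h=cv2.cvtColor(im,cv2.COLOR_BGR2HSV)[y0:y1,x0:x1].astype(int)
    m=((h[...,0]<22)&(h[...,0]>5)&(h[...,1]>90)&(h[...,2]>40)).astype(np.uint8); rd=((h[...,0]<5)|(h[...,0]>172))&(h[...,1]>120)
    N,l,s,ce=cv2.connectedComponentsWithStats(m); print(n,[(np.round(ce[i]+[x0,y0]),s[i,4]) for i in range(1,N) if s[i,4]>4],'red',rd.sum())
E
python3 st.py a.png
```

```text
28.7167 [ 0.4715 -0.0485  0.1045] [3.4224 8.1564 4.3302] [ 2.0525 -0.8751  0.083 ] 0.010185902883086503 [ 0.5824  0.3467 -0.6329  2.055   0.276   0.8218  0.0314]
[103.9391  -0.0755 179.9524]
top [(array([278., 241.]), np.int32(5)), (array([287., 250.]), np.int32(34))] red 345
scene [(array([289., 231.]), np.int32(23)), (array([282., 233.]), np.int32(9)), (array([296., 242.]), np.int32(20))] red 439
```

>>> play_rows --pt "0 0 2 0.001 0.0008 0.0003 0" --pt "0 0 4 0.001 0.0008 0.0003 0" --pt "0 0 6 0.001 0.0008 0.0003 0" --pt "0 0 6 0.001 0.0008 0.0003 0" --pt "0 0 6 0.001 0.0008 0.0003 0" --pt "0 0 6 0.001 0.0008 0.0003 0" --pt "0 0 6 0.001 0.0008 0.0003 0" --pt "0 0 6 0.001 0.0008 0.0003 0" --pt "0 0 6 0.001 0.0008 0.0003 0" --pt "0 0 6 0.001 0.0008 0.0003 0" --pt "0 0 6 0.001 0.0008 0.0003 0" --pt "0 0 6 0.001 0.0008 0.0003 0"

```text
clock: 29.82
tcp_pos: [0.4721, -0.0482, 0.1045]
orientation: [0.655, 0.756, 0.0, 0.0]
force: [0.5, 3.6, 11.6]
gripper_width: 0.0096
finger_force: 30.0
```

```bash
python3 st.py b.png; python3 - <<'E'
from go import *
for n,b in(('top',(230,170,320,270)),('scene',(228,165,328,260))):
    im=cv2.imread('pics/'+n+'b.png')[b[1]:b[3],b[0]:b[2]]
    h=cv2.cvtColor(im,cv2.COLOR_BGR2HSV)
    # compact map of brown/red
    m=np.where((h[...,1]>100)&(h[...,2]>40)&(h[...,0]>=5)&(h[...,0]<22),'n',np.where((h[...,1]>120)&((h[...,0]<5)|(h[...,0]>172)),'R','.'))
    sel=m[45:95] if n=='scene' else m[50:98]
    print(n,'rows from',b[1]+(45 if n=='scene' else 50),'cols from',b[0]+25); print('\n'.join(''.join(r[25:90]) for r in sel))
E
```

```text
29.8167 [ 0.4721 -0.0482  0.1045] [ 0.5017  3.5506 11.552 ] [ 0.8511 -0.2714  0.0285] 0.00964720342604758 [ 0.5631  0.3434 -0.6116  2.0544  0.267   0.8199 -0.0623]
[ 98.1743  -0.0211 179.9698]
top [(array([278., 241.]), np.int32(5)), (array([287., 250.]), np.int32(33))] red 344
scene [(array([298., 227.]), np.int32(9)), (array([289., 232.]), np.int32(24)), (array([282., 233.]), np.int32(9)), (array([296., 242.]), np.int32(19))] red 431
top rows from 220 cols from 255
.................................................................
.................................................................
..........................................R......................
.........................................RRR.....................
.......................................RRRRRR....................
......................................RRRRRRRR...................
.....................................RRRRRRRRRR..................
....................................RRRRRRRRRRRR.................
...................................RRRRRRRRRRRRR.................
.................................R
[... 5173 characters left out ...]
........................................
.................................................................
.................................................................
.................................................................
.................................................................
.................................................................
.................................................................
.................................................................
.................................................................
.................................................................
.................................................................
```

```bash
python3 - <<'E'
from go import *
D=np.array([.4392,-.0162]);d=.245
W=lambda x,y,z: np.r_[D+np.array([np.cos(d)*x-np.sin(d)*y,np.sin(d)*x+np.cos(d)*y])/1000,z/1000]
for n in('wrist','top','scene'):
    c=cam(n,n+'c.png')
    P=[W(76,0,60),W(76,90,60),W(-28,90,30),W(-28,0,30)]
    u=proj(c,P); print(n,u.round().tolist(),'tray',proj(c,[W(-125,0,20),W(-125,90,20),W(-36,90,20),W(-36,0,20)]).round().tolist())
    h=cv2.cvtColor(c['color'],cv2.COLOR_BGR2HSV).astype(int)
    m=((h[...,0]>=5)&(h[...,0]<22)&(h[...,1]>100)&(h[...,2]>40)).astype(np.uint8)
    N,l,s,ce=cv2.connectedComponentsWithStats(m)
    print([(np.round(ce[i]).tolist(),int(s[i,4])) for i in range(1,N) if s[i,4]>8 and abs(ce[i]-u.mean(0)).max()<(200 if n=='wrist' else 70)])
E
```

```text
wrist [[329.0, 150.0], [322.0, 6.0], [170.0, 36.0], [189.0, 159.0]] tray [[76.0, 169.0], [48.0, 53.0], [163.0, 40.0], [182.0, 158.0]]
[([154.0, 60.0], 386), ([257.0, 213.0], 382)]
top [[272.0, 195.0], [251.0, 211.0], [270.0, 236.0], [291.0, 220.0]] tray [[309.0, 243.0], [289.0, 259.0], [272.0, 239.0], [292.0, 223.0]]
[([287.0, 250.0], 31)]
scene [[268.0, 190.0], [248.0, 206.0], [273.0, 231.0], [293.0, 214.0]] tray [[318.0, 234.0], [299.0, 252.0], [275.0, 234.0], [295.0, 218.0]]
[([297.0, 227.0], 10), ([289.0, 231.0], 25), ([297.0, 242.0], 15)]
```

```bash
python3 - <<'E'
from go import *
D=np.array([.4392,-.0162]);d=.245
W=lambda x,y,z: np.r_[D+np.array([np.cos(d)*x-np.sin(d)*y,np.sin(d)*x+np.cos(d)*y])/1000,z/1000]
c=cam('wrist')
print('lip inner',proj(c,[W(-28,0,95),W(-28,90,95)]).round(),'lip outer',proj(c,[W(-60,0,125),W(-60,120,125)]).round(),'nut in hopper',proj(c,[W(-20,y,25) for y in(10,45,80)]).round(),'tray near flap',proj(c,[W(-46,y,18) for y in(10,45,80)]).round())
h=cv2.cvtColor(c['color'],cv2.COLOR_BGR2HSV).astype(int)
for y in range(0,180,4):
    s=''
    for x in range(40,340,3):
        H,S,V=h[y,x]
        s+='n' if 5<=H<22 and S>100 and V>40 else 'R' if (H<5 or H>172) and S>110 else '#' if V<50 else 's' if 5<=H<25 and S>35 else 'w' if V>190 else '+' if V>130 else '-'
    print('%3d'%y,s)
E
```

```text
lip inner [[166. 174.]
 [138.   7.]] lip outer [[ 88. 191.]
 [ 22. -87.]] nut in hopper [[198. 145.]
 [192.  99.]
 [185.  51.]] tray near flap [[169. 147.]
 [161. 103.]
 [153.  56.]]
  0 swwwwwwwwwwwwwwwwwwww+++++++++++++++----------------------------------------------------------------
  4 swwwwwwwwwwwwwwwwwwwwww+++++++++--------------------------------------------------------------------
  8 swwwwwwwwwwwwwwwwwwwwwwwwwww+++++-------------------------------------------------------------------
 12 sswwwwwwwwwwwwwwwwwwwwwwwwwwwwwww--++++-------------------------------------------------------------
 16 sswwwwwwwwwwwwwwwwwwwwwwwwwwwwwww-----+++++++++-----------------------------------------------------
 20 ss+wwwwwwwwwwwwwwwwwwwwwwwwwwwwww-------++++++++++--------------------------------------------------
 24 RRRwwwwwwwwwwwwwwwwwwwwwwwwwwwwww+----------++++++++------------------------------------------------
 28 RRRwwwwwwwwwwwwwwwwwwwwwwwwwwwwww+------------------------------------------------------------------
 32 RRRwwwwwwwwwwwwwwwwwwwwwwwwwwwwww+---------------------------------------
[... 3107 characters left out ...]
++++++++++w-----------------------------------------------------------
156 sswwRRRRRRRRRsw++++++++++++++++++++++++ww--------------------------------------------------------+++
160 ssswRRRRRRRRRRw++++++++++++++++++++++++w++-------------------------------------------++++++++++++++w
164 ssswwRRRRRRRRRw+++++++++++++++++++++++++++------------------------------++++++++++++++++++++++++++++
168 sssswRRRRRRRRRs+++++++++++++++++++++++++++-----------------+++++++++++++++++++++++++++++++++++++++++
172 sssswRRRRRRRRRR+++++++++++++++++++++++++++--++++++ww++++++++++++++++++++++ww++++++++++++++wwwwwwwwww
176 sssswwRRRRRRRRR+++++++++++++++++++++++++wwwwwwwwwwwwwwwwww+++++++++++++wwwwww++++++++++++wwwwwwwwwww
```

>>> play_rows --pt "0 0 1.5 0.0003 0.0002 0 0" --pt "0 0 3 0.0003 0.0002 0 0" --pt "0 0 4 0.0003 0.0002 0 0" --pt "0 0 4 0.0003 0.0002 0 0" --pt "0 0 4 0.0003 0.0002 0 0" --pt "0 0 4 0.0003 0.0002 0 0"

```text
clock: 30.62
tcp_pos: [0.4724, -0.048, 0.1045]
orientation: [0.681, 0.732, 0.0, 0.0]
force: [1.5, 2.3, 11.3]
gripper_width: 0.0099
finger_force: 30.0
```

```bash
python3 st.py d.png; python3 - <<'E'
from go import *
# plug orientation from brass square in wrist image
c=cam('wrist'); h=cv2.cvtColor(c['color'],cv2.COLOR_BGR2HSV)
t=[ctrl.observe()['wrist_torque'][2]]
for i in range(4): cam('wrist'); t.append(ctrl.observe()['wrist_torque'][2])
print('tz',np.mean(t))
a=cv2.imread('pics/scene0.png').astype(int);b=cv2.imread('pics/scened.png')
for f in('scene0','scened','top0','topd'):
    hh=cv2.cvtColor(cv2.imread(f'pics/{f}.png'),cv2.COLOR_BGR2HSV).astype(int)
    x0,y0,x1,y1=(150,190,340,300) if 'scene' in f else (170,180,340,300)
    m=((hh[...,0]>=5)&(hh[...,0]<22)&(hh[...,1]>100)&(hh[...,2]>40)).astype(np.uint8); m[:y0]=0;m[y1:]=0;m[:,:x0]=0;m[:,x1:]=0
    N,l,s,ce=cv2.connectedComponentsWithStats(m); print(f,[(np.round(ce[i]).tolist(),int(s[i,4])) for i in range(1,N) if 7<s[i,4]<300])
E
```

```text
30.6167 [ 0.4724 -0.048   0.1045] [ 1.5027  2.2969 11.2987] [ 0.5315 -0.5191  0.2217] 0.00990613546550079 [ 0.5504  0.3409 -0.5971  2.0544  0.2602  0.8182 -0.1264]
[ 94.1783  -0.0112 179.9582]
top [(array([278., 241.]), np.int32(5)), (array([287., 250.]), np.int32(33))] red 345
scene [(array([297., 227.]), np.int32(9)), (array([289., 231.]), np.int32(26)), (array([281., 233.]), np.int32(10)), (array([297., 242.]), np.int32(19))] red 428
tz 0.19345234218897484
scene0 [([289.0, 215.0], 21), ([199.0, 251.0], 13), ([193.0, 256.0], 49), ([186.0, 260.0], 33), ([202.0, 256.0], 14)]
scened [([297.0, 227.0], 11), ([289.0, 231.0], 22), ([296.0, 242.0], 16)]
top0 [([291.0, 196.0], 28), ([204.0, 248.0], 10), ([193.0, 253.0], 10), ([208.0, 254.0], 9), ([196.0, 259.0], 14)]
topd [([287.0, 250.0], 31)]
```

The torque has risen to about 0.19 N·m, so the plug is at its stop. The flap is open, the hopper floor is clear, and no nuts lie on the worktop, so I'm handing it in.

```bash
python3 -c "
from plant import close_job
print(close_job())"
```

```text
the job is handed in; nothing more can be done
None
```

I handed the job in at about 31 s: the scoop is emptied and upright back in its place, and the key is fully home and still held turned at its stop with the red flap open. Some nuts show in the tray and none in the hopper or on the worktop, but I couldn't count all six because the flap hides part of the tray.

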